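# Assay two metal bars with a probe at a goldsmith's bench

### The arm

A 6-joint arm with a two-finger parallel gripper is mounted at the origin on the work surface. World frame = base frame: x ahead of the robot, y to its left, z up, the work surface at z = 0. Lengths are in m, angles in rad, forces in N, time in s.
With the tool pointing down it reaches from about 0.375 to 0.9 m from the base axis. Payload 3.1 kg.
Tool frame: the origin (TCP) lies midway between the tips of the shut fingers; the grasp point (between the pads) lies 19 mm behind it (manip.pinch_z is the distance from the TCP to the grasp point, in m); z points along the fingers, y is the line along which they close (so a half turn about z gives the same grasp; the last joint's range is limited). The gripper opens to 85 mm and grips with 20 to 120 N. Pads are 22 mm wide; open, the fingers measure 114 mm over their backs; the gripper's body (76 mm by 85 mm) begins 54 mm behind the grasp point. The pads swing forward as they close: fully open they stand 13 mm farther back than shut.
Start: joints at [1.048, 0.527, 1.433, -0, 1.181, -0.178], TCP at [0.211, 0.588, 0.231] pointing down, gripper open.
Joint ranges: [-3.08, 3.08], [-0.75, 2.2], [0.22, 2.44], [-1.43, 4.57], [0, 2.65], [-2.85, 2.85]. Speed limits (rad/s): [2.79, 2.79, 3.14, 3.14, 3.14, 3.14].

### API

Orientations are given as a unit quaternion [x, y, z, w].
In Python, from station import manip, viewer, ticket gives the robot as it stands.
- The arm moves only by the shell command python3 -m creep 'ROWS' [FORCE]. ROWS is JSON, a list of rows, each an object with "slide": the shift along the tool's x, y, z in cm, a list of three; "angular": the turn, a rotation vector about the tool's x, y, z in rad, a list of three; "claw": the opening, from -1 (shut) to 1 (fully open). A call has 1 to 10 rows; each row shifts and turns the commanded pose from where the row before left it, along the tool's axes as they then stand; what a row does not reach is not made up. A row lasts 1/12 s, in which the tool goes at most 41.7 mm and 7.16 degrees, less where a joint would pass 70% of its speed; a pose out of reach is approached as far as the arm can. A call with a gripper value outside its range is refused whole. The fingers move at their own pace and stop on an object; FORCE is the grip in N (left out, the last holds). Time passes only in rows, so rows that do not move let the fingers close. It gives the time, the measured TCP pose, the force, the opening and the grip force at its end, in the units of the state.
- manip.sense(): the state, without advancing time (a new reading comes with each control period).
- viewer.snapshot(name): name is "side" or "top" or "wrist"; returns the picture (400x640x3 uint8, blue, green, red); there is no depth.
- viewer.calibration(name): a dict with "fov_y" (degrees; the focal length in pixels is half the picture's height over the tangent of half this angle, whatever the lens; pixels are square), "cx", "cy" (the principal point, pixels), "T" (4x4, takes a point from camera to world coordinates); the wrist camera has in their place "tool_from_camera" (4x4, takes a point from camera to tool coordinates, whose origin is the TCP and whose axes are the flange's). Camera axes: x right, y up, looking along -z (the intrinsics and any distortion apply to the point x, -y, -z); pixel columns grow to the right and rows downward; lengths in m; the calibration is good to about 2 mm. A picture is of the moment at which its call begins: read the wrist's pose just before it. calibration takes no time and is no camera call.
- ticket.sign_off(): hands the job in; it is judged then, once.
The state is a dict: "t": time; "q": joint angles; "qd": joint speeds; "tau": joint torques, N m; "tcp_pos": TCP position; "tool_rot": TCP orientation; "force": force on the tool from outside, world axes, zero at the start; "ft_torque": the same for the moment, N m; "finger_gap": opening from 0.0 (shut) to 1.0 (fully open); "gripper_force": force on a finger pad.
Only numpy, scipy, OpenCV 4.12 (cv2) and the standard library are available. Lean on these libraries where they do the work, as an engineer would, in place of code of your own. Each camera call takes 0.05 s, during which the arm holds its last target. There are 200 camera calls.

### The job

Take the blue-handled tester probe out of its fork and press its sprung tip lightly for about half a second onto, in this order: the copper stud on the grey tester, the red spot on the silver bar under the torch, and the black spot on the gold-coloured bar on the tilted plate, there holding the probe square to the bar. Then hang the probe back upright in its fork, collar resting on both prongs at the middle of the fork, and let go. Do not touch the torch or shift the plate, and leave everything else on the bench where it is.

Things in the scene. Friction and masses are not known exactly. Their poses are not given: they have to be found in the camera images.
- probe: Loose probe, about 0.14 kg, hanging upright in the fork. Origin: centre of the underside of its round collar (diameter 40, z 0 to 6 mm); z axis runs along it, away from the tip. Blue square handle 24 x 24 mm (sides square to x, y), z 6 to 76 mm; shaft diameter 14, z 0 to -72; brass plunger diameter 8 to the tip at z -92 mm. Turned up to 0.7 rad about its axis from the fork's.
- probe_tip (a point): The very end of the probe's rounded brass tip (8 mm diameter); moves with the plunger.
- plunger (a joint): Travel of the probe's sprung tip into the shaft: 0 m out, 0.012 m fully in; force about 0.6 N to start, 4 N fully in; 3 to 8 mm is a good light press.
- fork: Fixed stand: base 100 x 90 x 14 mm, origin under its centre. Wooden post 16 x 50 mm in plan, centred at x +38, top at z 125 mm. Two level brass prongs along x, from x -30 to +36 mm, each 14 mm wide, 8 mm thick, tops at z 125 mm, inner faces at y +-11 mm (22 mm gap), open towards -x.
- fork_seat (a point): Where the probe's origin belongs when hung: midway between the fork's prongs, level with their tops, 4 mm to the -x side of the stand's origin, 125 mm above the bench. The probe starts here.
- tester: Fixed grey instrument, 100 (x) x 140 (y) x 45 mm high, origin under its centre, with a green display and a copper reference stud on a black boss on top.
- stud_top (a point): Centre of the flat top of the copper reference stud (20 mm diameter), 57 mm above the bench, level, nothing above it.
- block: Fixed brick 90 (x) x 160 mm (y -60 to +100), 20 mm high, with a silver-coloured bar 55 x 105 x 15 mm clamped on it (dark clamp at y -50 mm, top at z 40 mm). Origin on the bench right below the red spot. The torch stands on it.
- red_spot (a point): Centre of the red spot (18 mm diameter) on the level top of the silver bar, 35 mm above the bench.
- torch: Fixed torch; origin and axes as block. Copper head, diameter 28 mm, level along y from -30 to +45 mm, axis at z 125 mm straight above the red spot (76 mm free between); brass pipe, 16 mm thick, goes on along y to an upright at y +85 mm. Top at 139 mm. It bars a vertical probe; one leaning 30 to 50 degrees to the block's -x or +x side gets in.
- cradle: Fixed steel base 130 (x) x 110 (y) x 12 mm, lip 26 mm high at its -x edge; origin under its centre. It carries the tilting plate.
- tiltbar: Green hinged plate 115 x 90 x 6 mm with a gold-coloured bar 100 x 55 x 14 mm clamped on it. Origin on the hinge line at the cradle's -x side, 30 mm above the bench, 50 mm from the cradle's origin; x runs up the slope, z is the normal of the bar's face (20 mm above the origin), leaning 24 to 42 degrees from vertical to the cradle's -x side. Stiff hinge: a light press does not move it.
- black_spot (a point): Centre of the black spot (18 mm diameter) on the upper face of the gold-coloured bar, 68 mm up the slope from the hinge.
- hammer: Loose hammer lying on the bench, handle 20 mm thick along its x, about 230 mm long, head 100 mm wide and 24 mm high; origin on the bench under the handle's middle. Bystander.
- tin: Loose round wooden tin, 72 mm diameter, 28 mm high, origin under its centre. Bystander.
- jar: Loose amber glass jar, 68 mm diameter, 95 mm high, origin under its centre. Bystander.
- bottle: Loose green bottle with red cap, 60 mm diameter, 180 mm high, origin under its centre. Bystander.
- pot: Loose dark metal pot with a knob, 52 mm diameter, 78 mm high, origin under its centre. Bystander.
- charcoal: Loose black block 60 x 90 x 40 mm, origin under its centre. Bystander.
- cup: Loose small white bowl, 64 mm diameter, 60 mm high, origin under its centre. Bystander.
There are look-alikes about, which are no part of the job. Of the things that look like the block, the smaller one is meant. Leave any pink look-alike of the fork alone.

How it is judged:
By the outcome, as a careful person would: the job done as asked, in the order asked, and still so for the second after the job is handed in, with the robot touching nothing.
It also fails if it takes over 72 s, if anything falls off the work surface, if the arm or the gripper's body presses on something with over 40 N, if the wrist force passes 120 N, or if a joint passes its speed limit or range.

## Working session

There is one attempt and no reset: what is moved stays moved. The work goes in short steps, Python scripts to look and compute and a shell command to move; the robot and the scene stay as the last step left them, time stands still between calls to the robot, and variables do not carry over. Pictures are saved under pics/ and viewed, at most 10 in all, crops included, and the job is handed in when it is done.

```bash
ls; mkdir -p pics; python3 - <<'E'
from station import manip, viewer
import cv2,numpy as np
print(manip.sense(), manip.pinch_z)
for n in("side","top","wrist"):
    c=viewer.calibration(n); print(n,{k:(np.round(v,4).tolist() if hasattr(v,'__len__') and not isinstance(v,str) else v) for k,v in c.items()})
a={}
for n in("side","top"):
    a[n]=viewer.snapshot(n); cv2.imwrite(f"pics/{n}0.png",a[n])
E
```

```text
pics
{'t': 0.0, 'q': array([ 1.04849152e+00,  5.28485039e-01,  1.43397954e+00,  6.71024553e-06,
        1.18140673e+00, -1.78487074e-01]), 'qd': array([ 0.00103395, -0.00025788, -0.00010808, -0.00265949,  0.00148289,
        0.00103136]), 'tau': array([ 2.19673137e-03, -4.42338681e+01, -1.78032911e+01, -1.59776373e-04,
        8.34675680e-03,  4.76539725e-06]), 'tcp_pos': array([0.21025474, 0.58776513, 0.23029748]), 'tool_rot': array([ 1.71064536e-01,  9.85259167e-01, -1.06903364e-03, -3.94010707e-04]), 'force': array([-0.59003102, -0.55444619, -0.20497868]), 'ft_torque': array([-0.04368526,  0.03547836,  0.00890108]), 'gripper_force': 0.0, 'finger_gap': 1.0024590188398175} 0.0187
side {'fov_y': 47.54716332765483, 'cx': 316.80506661867344, 'cy': 203.4499220029658, 'T': [[0.8975, 0.2593, -0.3566, 0.0594], [-0.4405, 0.4889, -0.753, -1.0158], [-0.0209, 0.8329, 0.553, 0.8491], [0.0, 0.0, 0.0, 1.0]]}
top {'fov_y': 57.917515337270245, 'cx': 318.3794924951576, 'cy': 199.94097174984208, 'T': [[-0.0263, 0.9922, -0.1219, 0.3687], [-0.9995, -0.0283, -0.0142, -0.0135], [-0.0176, 0.1214, 0.9924, 1.1505], [0.0, 0.0, 0.0, 1.0]]}
wrist {'fov_y': 71.4767906958629, 'cx': 321.1112489689205, 'cy': 200.84367495268168, 'tool_from_camera': [[0.0001, 0.9552, 0.2961, 0.0745], [1.0, 0.0001, -0.0007, 0.0002], [-0.0007, 0.2961, -0.9552, -0.1424], [0.0, 0.0, 0.0, 1.0]]}
```

View pics/top0.png

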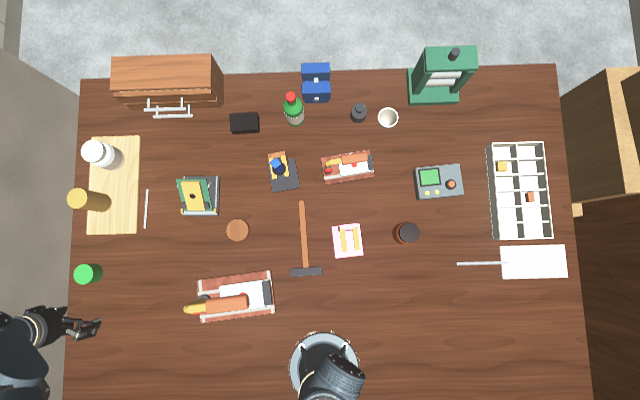

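View pics/side0.png

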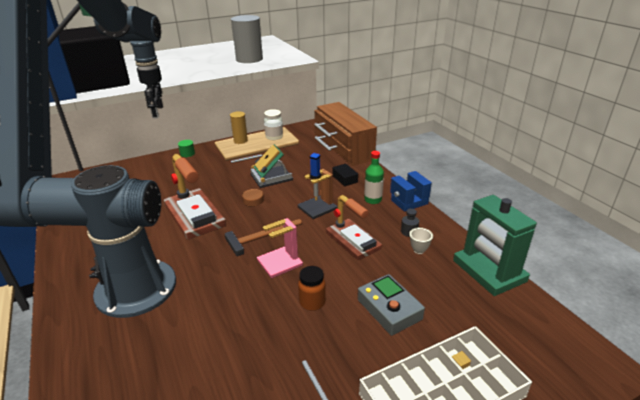

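Top view: the probe candidates are the blue-handled one in the dark/wooden fork at (279,165), the pink fork look-alike at (348,240) and the blue vice at (316,85). I choose (279,165). For the block, (347,166) is the smaller and (235,297) the larger, so I choose (347,166). The tester is at (440,182), the tilted plate at (195,195).

```bash
cat > h.py <<'E'
from station import manip, viewer
import cv2, numpy as np
from scipy.spatial.transform import Rotation as R
def cam(n, s=None):
    c=viewer.calibration(n); f=200/np.tan(np.radians(c["fov_y"]/2))
    if n=="wrist":
        s=s or manip.sense(); W=np.eye(4); W[:3,:3]=R.from_quat(s["tool_rot"]).as_matrix(); W[:3,3]=s["tcp_pos"]
        T=W@np.array(c["tool_from_camera"])
    else: T=np.array(c["T"])
    return f,c["cx"],c["cy"],T
def ray(k,p):
    f,cx,cy,T=k; d=T[:3,:3]@np.array([(p[0]-cx)/f,-(p[1]-cy)/f,-1]); return T[:3,3],d/np.linalg.norm(d)
def onz(k,p,z):
    o,d=ray(k,p); return o+d*(z-o[2])/d[2]
def proj(k,X):
    f,cx,cy,T=k; c=T[:3,:3].T@(np.array(X)-T[:3,3]); return np.array([cx+f*c[0]/-c[2], cy-f*c[1]/-c[2]])
def meet(rays):
    A=np.zeros((3,3));b=np.zeros(3)
    for o,d in rays:
        P=np.eye(3)-np.outer(d,d);A+=P;b+=P@o
    X=np.linalg.solve(A,b); return X,[round(1e3*np.linalg.norm((np.eye(3)-np.outer(d,d))@(X-o)),1) for o,d in rays]
def blobs(img,lo,hi,box=None,amin=15):
    """HSV mask blobs in box x0,y0,x1,y1 -> [(area,(cx,cy),contour)]"""
    m=cv2.inRange(cv2.cvtColor(img,cv2.COLOR_BGR2HSV),np.array(lo),np.array(hi))
    if box: k=np.zeros_like(m);x0,y0,x1,y1=box;k[y0:y1,x0:x1]=m[y0:y1,x0:x1];m=k
    n,l,st,c=cv2.connectedComponentsWithStats(m)
    return sorted([(int(st[i,4]),c[i].round(1).tolist(),st[i,:4].tolist()) for i in range(1,n) if st[i,4]>=amin],reverse=True)
def delta(pos,rot,s=None):
    """slide (cm, in present tool axes) and rotvec from present measured pose to pos, rot(R)"""
    s=s or manip.sense(); r=R.from_quat(s["tool_rot"])
    return (r.inv().apply(np.array(pos)-s["tcp_pos"])*100).round(2),(r.inv()*rot).as_rotvec().round(4)
E
python3 - <<'E'
from h import *
t=cv2.imread("pics/top0.png");s=cv2.imread("pics/side0.png");kt=cam("top");ks=cam("side")
for n,p,z in [("probe",(279,165),.18),("fork",(284,175),.0),("redspot",(347,166),.035),("stud",(451,184),.057),("black",(195,196),.09),("cradle",(198,196),0),("tin",(237,230),.028),("bottle",(293,100),.18),("jar",(407,232),.095),("hammer",(303,235),.02)]: print(n,onz(kt,p,z).round(3))
a=cv2.resize(t[140:230,160:360],None,fx=4,fy=4,interpolation=cv2.INTER_CUBIC)
b=np.hstack([cv2.resize(s[140:215,240:340],None,fx=3,fy=3,interpolation=cv2.INTER_CUBIC),cv2.resize(s[190:265,310:443],None,fx=3.7594,fy=3,interpolation=cv2.INTER_CUBIC)])
cv2.imwrite("pics/c1.png",np.vstack([a,b]) if a.shape[1]==b.shape[1] else a);print(a.shape,b.shape)
E
```

```text
probe [0.587 0.106 0.18 ]
fork [0.595 0.112 0.   ]
redspot [ 0.61  -0.09   0.035]
stud [ 0.54  -0.403  0.057]
black [0.521 0.369 0.09 ]
cradle [0.534 0.391 0.   ]
tin [0.42  0.258 0.028]
bottle [0.772 0.064 0.18 ]
jar [ 0.397 -0.253  0.095]
hammer [0.399 0.054 0.02 ]
(360, 800, 3) (225, 800, 3)
```

View pics/c1.png

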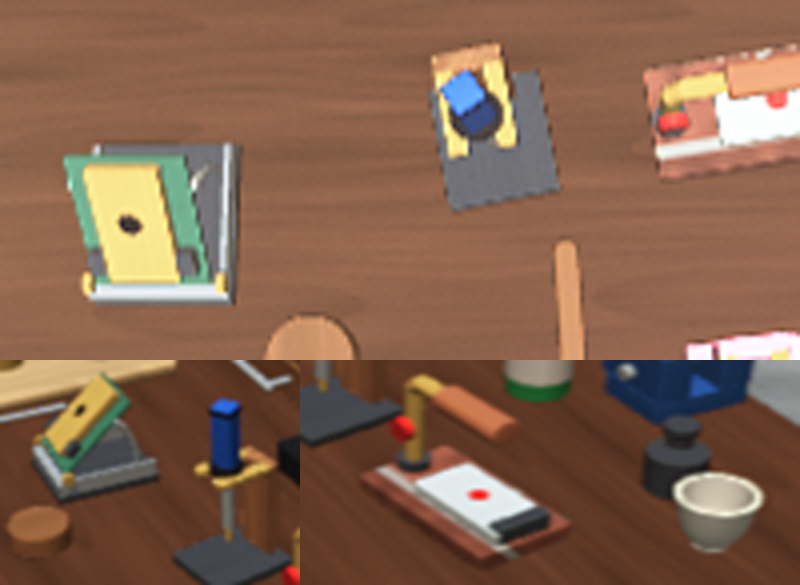

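The crop confirms the choices. The blue handle with its dark collar sits on two brass prongs (top pixel about 277,164), with the wooden post on the far side. The smaller block has its red spot at about (354,165), under the torch head. The tilted gold bar's black spot is at about (192,196), with the hinge on the robot side. I'll survey close up with the wrist camera.

```bash
python3 -m creep '[{"slide":[0,0,-1],"angular":[0,0,-0.115],"claw":1},{"slide":[0,0,-1],"angular":[0,0,-0.115],"claw":1},{"slide":[0,0,-1],"angular":[0,0,-0.114],"claw":1},{"slide":[-2.7,-3,-1],"angular":[0,0,0],"claw":1},{"slide":[-2.7,-3,-1],"angular":[0,0,0],"claw":1},{"slide":[-2.7,-3,-1],"angular":[0,0,0],"claw":1},{"slide":[-2.7,-3,-1],"angular":[0,0,0],"claw":1},{"slide":[-2.7,-3,-1],"angular":[0,0,0],"claw":1},{"slide":[-2.7,-3,-1],"angular":[0,0,0],"claw":1},{"slide":[-2.7,-3,-1],"angular":[0,0,0],"claw":1}]' 70
cat > snap.py <<'E'
import sys; from h import *
import json
n=sys.argv[1]; s=manip.sense(); i=viewer.snapshot("wrist"); cv2.imwrite(f"pics/{n}.png",i)
json.dump({"tcp_pos":s["tcp_pos"].tolist(),"tool_rot":s["tool_rot"].tolist()},open(f"pics/{n}.json","w")); print(s["t"],s["tcp_pos"].round(4),s["tool_rot"].round(4))
E
python3 snap.py plate1
python3 -m creep '[{"slide":[0,-3,0],"angular":[0,0,0],"claw":1},{"slide":[0,-4,0],"angular":[0,0,0],"claw":1},{"slide":[0,-4,0],"angular":[0,0,0],"claw":1},{"slide":[0,0,0],"angular":[0,0,0],"claw":1}]'
python3 snap.py plate2
```

```text
t: 0.93
tcp_pos: [0.4003, 0.3767, 0.3314]
tool_rot: [-0.0, 1.0, -0.0, -0.0]
force: [0.2, -0.6, 0.3]
finger_gap: 1.004
gripper_force: 0.0
0.9333 [0.4003 0.3767 0.3314] [-2.e-04  1.e+00 -2.e-04 -4.e-04]
t: 1.32
tcp_pos: [0.3986, 0.263, 0.3306]
tool_rot: [0.003, 1.0, -0.002, -0.001]
force: [-0.1, 0.2, -0.8]
finger_gap: 1.002
gripper_force: 0.0
1.3167 [0.3986 0.263  0.3306] [ 0.0026  1.     -0.0023 -0.0015]
```

```bash
python3 -m creep '[{"slide":[-2,-3,0],"angular":[0,0,0],"claw":1},{"slide":[-2,-3,0],"angular":[0,0,0],"claw":1},{"slide":[-2,-3,0],"angular":[0,0,0],"claw":1},{"slide":[-2,-3,0],"angular":[0,0,0],"claw":1},{"slide":[0,0,0],"angular":[0,0,0],"claw":1},{"slide":[0,0,0],"angular":[0,0,0],"claw":1}]' |head -2
python3 snap.py fork1
python3 -m creep '[{"slide":[0,-3,0],"angular":[0,0,0],"claw":1},{"slide":[0,-4,0],"angular":[0,0,0],"claw":1},{"slide":[0,-3,0],"angular":[0,0,0],"claw":1},{"slide":[0,0,0],"angular":[0,0,0],"claw":1},{"slide":[0,0,0],"angular":[0,0,0],"claw":1}]'|head -2
python3 snap.py fork2
python3 -m creep '[{"slide":[0,-4,0],"angular":[0,0,0],"claw":1},{"slide":[0,-4,0],"angular":[0,0,0],"claw":1},{"slide":[0,-4,0],"angular":[0,0,0],"claw":1},{"slide":[0,0,0],"angular":[0,0,0],"claw":1},{"slide":[0,0,0],"angular":[0,0,0],"claw":1}]'|head -2
python3 snap.py block1
python3 -m creep '[{"slide":[0,-3,0],"angular":[0,0,0],"claw":1},{"slide":[0,-4,0],"angular":[0,0,0],"claw":1},{"slide":[0,-4,0],"angular":[0,0,0],"claw":1},{"slide":[0.5,-4,0],"angular":[0,0,0],"claw":1},{"slide":[1,-4,0],"angular":[0,0,0],"claw":1},{"slide":[1,-4,0],"angular":[0,0,0],"claw":1},{"slide":[1,-3,0],"angular":[0,0,0],"claw":1},{"slide":[0,0,0],"angular":[0,0,0],"claw":1},{"slide":[0,0,0],"angular":[0,0,0],"claw":1}]'|head -2
python3 snap.py test1
python3 - <<'E'
import cv2,numpy as np
r=lambda n:cv2.resize(cv2.imread(f"pics/{n}.png"),(400,250),interpolation=cv2.INTER_AREA)
cv2.imwrite("pics/m1.png",np.vstack([np.hstack([r("plate1"),r("fork1")]),np.hstack([r("block1"),r("test1")])]))
E
```

```text
t: 1.87
tcp_pos: [0.4808, 0.1481, 0.3308]
1.8667 [0.4808 0.1481 0.3308] [ 1.2e-03  1.0e+00  3.0e-04 -3.0e-04]
t: 2.33
tcp_pos: [0.4793, 0.0492, 0.3313]
2.3333 [0.4793 0.0492 0.3313] [ 3.e-04  1.e+00  5.e-04 -2.e-04]
t: 2.8
tcp_pos: [0.4801, -0.0712, 0.3312]
2.8 [ 0.4801 -0.0712  0.3312] [ 6.e-04  1.e+00  5.e-04 -0.e+00]
t: 3.6
tcp_pos: [0.4455, -0.3304, 0.3309]
3.6 [ 0.4455 -0.3304  0.3309] [-2.e-04  1.e+00  9.e-04 -1.e-04]
```

View pics/m1.png

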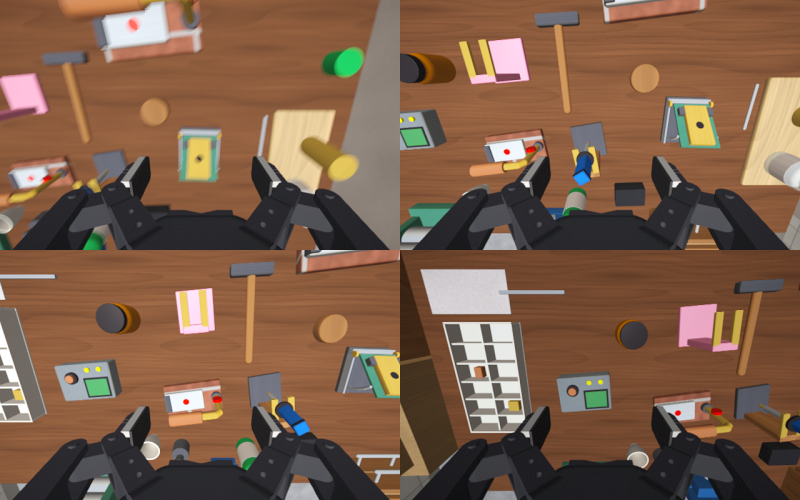

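Wrist views, at half scale (robot side is up): the red spot in block1 is at full-res (298,243), the stud in test1 at (275,226), the black spot in fork1 at (485,202), and the blue handle in fork1 at about (290,275). The pink fork and the larger block are clearly separate. Next I measure each by colour.

```bash
cat > m.py <<'E'
from h import *
import json
def L(n):
    if n in("top0","side0"): return cv2.imread(f"pics/{n}.png"),cam(n[:-1])
    s=json.load(open(f"pics/{n}.json")); return cv2.imread(f"pics/{n}.png"),cam("wrist",s)
E
python3 - <<'E'
from m import *
def show(n,lo,hi,box,amin=12):
    i,k=L(n); b=blobs(i,lo,hi,box,amin); print(n,[x for x in b[:4]]); return k,b
print("RED")
rr=[]
for n,box in [("block1",(270,215,330,270)),("fork1",(150,220,200,265)),("test1",(410,240,460,275)),("fork2",(0,200,640,270)),("side0",(345,225,370,245))]:
    k,b=show(n,(0,120,100),(8,255,255),box)
    for a in b[:1]: print(onz(k,a[1],.035).round(4))
print("STUD")
for n,box in [("test1",(255,205,300,245)),("block1",(90,185,130,225))]:
    k,b=show(n,(3,60,60),(20,255,255),box)
    for a in b[:1]: print(onz(k,a[1],.057).round(4))
print("BLACK")
for n,box in [("plate2",(400,180,560,330)),("fork1",(440,160,530,240)),("fork2",(560,150,640,250)),("side0",(255,145,285,180)),("top0",(180,185,205,205))]:
    show(n,(0,0,0),(180,255,70),box)
print("GOLD")
for n,box in [("plate2",(400,180,600,330)),("fork1",(440,130,560,260)),("side0",(245,140,290,180)),("top0",(175,175,215,215))]:
    show(n,(20,90,120),(32,255,255),box)
print("BLUE")
for n,box in [("fork1",(220,220,360,320)),("fork2",(380,200,540,330)),("block1",(380,220,540,340)),("side0",(300,145,330,185)),("top0",(265,150,295,185))]:
    show(n,(105,120,30),(120,255,255),box)
i,_=L("plate2");j,_=L("fork1");l,_=L("block1")
c=lambda i,x,y:cv2.resize(i[y:y+150,x:x+200],(400,300),interpolation=cv2.INTER_CUBIC)
cv2.imwrite("pics/m2.png",np.vstack([np.hstack([c(i,400,170),c(j,200,180)]),np.hstack([c(j,400,130),c(l,220,180)])]))
E
```

```text
RED
block1 [(388, [296.2, 218.8], [270, 215, 60, 12]), (62, [297.1, 242.6], [293, 239, 9, 8]), (47, [288.6, 259.4], [277, 257, 23, 5]), (44, [318.1, 256.0], [308, 254, 22, 5])]
[ 0.5733 -0.1129  0.035 ]
fork1 [(122, [163.0, 221.7], [150, 220, 35, 6]), (62, [170.5, 242.5], [166, 239, 10, 8]), (16, [174.5, 258.2], [171, 257, 8, 3])]
[ 0.5783 -0.1189  0.035 ]
test1 [(115, [423.8, 241.3], [410, 240, 39, 5]), (60, [444.2, 260.5], [440, 257, 9, 8]), (21, [453.7, 273.7], [446, 273, 14, 2])]
[ 0.5803 -0.1521  0.035 ]
fork2 [(762, [238.2, 217.1], [193, 207, 91, 21]), (203, [267.9, 237.3], [257, 227, 23, 19]), (64, [227.7, 243.2], [223, 239, 10, 9]), (51, [252.2, 256.4], [242, 252, 21, 8])]
[ 0.5693 -0.09    0.035 ]
side0 [(15, [346.3, 242.7], [345, 240, 5, 5])]
[ 0.5696 -0.1294  0.035 ]
STUD
test1 [(157, [275.2, 226.5], [269, 220, 14, 14])]
[ 0.5435 -0.4039  0.057 ]
block1 [(176, [111.4, 206.2], [104, 200, 16, 14]), (126, [92.6, 215.4], [90, 199, 9, 26])]
[ 0.5432 -0.4017  0.057 ]
BLACK
plate2 [(4726, [461.9, 306.4], [403, 251, 155, 79]), (68, [435.3, 265.7], [429, 260, 14, 11]), (14, [400.4,
[... 190 characters left out ...]
8], [264, 168, 9, 9])]
top0 []
GOLD
plate2 [(1414, [578.3, 235.6], [550, 216, 50, 46]), (489, [405.2, 242.0], [400, 220, 15, 65]), (351, [501.0, 243.5], [488, 180, 28, 128]), (46, [422.4, 216.5], [419, 212, 7, 9])]
fork1 [(2462, [477.6, 201.3], [453, 168, 52, 65]), (59, [497.7, 166.5], [494, 162, 8, 10]), (21, [558.2, 255.2], [557, 250, 3, 10])]
side0 [(230, [266.2, 157.1], [253, 144, 27, 27])]
top0 [(517, [192.5, 195.3], [181, 181, 24, 30])]
BLUE
fork1 [(659, [293.7, 265.7], [277, 247, 30, 50])]
fork2 [(50, [383.7, 277.1], [380, 266, 11, 25])]
block1 [(799, [465.4, 266.9], [445, 248, 51, 50])]
side0 [(193, [314.7, 164.6], [310, 153, 10, 24])]
top0 [(104, [276.5, 164.6], [270, 158, 14, 15])]
```

View pics/m2.png

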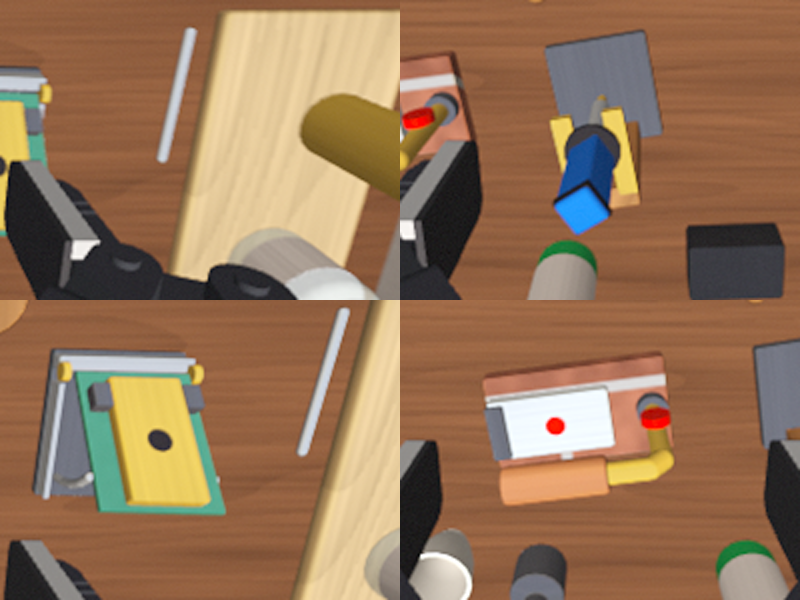

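The crops show the square handle top in fork1 at around (291,283), the fork base's front edge from (273,203) to (322,195), the block's near edge from (262,218) to (351,207), and the gold bar's corners in fork1 at about (454,168), (490,168), (504,230) and (465,231).

```bash
python3 - <<'E'
from m import *
def quad(n,lo,hi,box):
    i,k=L(n); m=cv2.inRange(cv2.cvtColor(i,cv2.COLOR_BGR2HSV),np.array(lo),np.array(hi)); x0,y0,x1,y1=box
    z=np.zeros_like(m); z[y0:y1,x0:x1]=m[y0:y1,x0:x1]
    z=cv2.morphologyEx(z,cv2.MORPH_CLOSE,np.ones((9,9))) if 'f' in n else z
    c=max(cv2.findContours(z,cv2.RETR_EXTERNAL,cv2.CHAIN_APPROX_NONE)[0],key=cv2.contourArea)
    h=cv2.convexHull(c); q=cv2.approxPolyN(h,4,ensure_convex=True).reshape(-1,2).astype(float); return k,q,cv2.contourArea(c)
print("HANDLE top z=.201")
for n,box in [("fork1",(220,220,360,320)),("fork2",(350,230,540,330)),("block1",(380,220,540,340)),("top0",(265,150,295,185))]:
    try:
        k,q,a=quad(n,(100,120,190),(120,255,255),box); X=np.array([onz(k,p,.201) for p in q]); e=np.diff(np.vstack([X,X[:1]]),axis=0)[:,:2]
        print(n,a,X.mean(0).round(4),"len",np.linalg.norm(e,axis=1).round(4),"ang",(np.degrees(np.arctan2(e[:,1],e[:,0]))%90).round(1))
    except Exception as ex: print(n,ex)
_,k=L("fork1"); _,kb=L("block1")
A,B=onz(k,(273.5,203.5),.014),onz(k,(322.5,195),.014); d=(B-A)[:2]; th=np.arctan2(-d[0],d[1]); print("fork edge",A.round(4),B.round(4),np.linalg.norm(d),"yaw",th,"seat",((A+B)/2)[:2]+.046*np.array([np.cos(th),np.sin(th)]))
A,B=onz(kb,(262.5,218.5),.02),onz(kb,(351,207),.02); d=(B-A)[:2]; print("block edge",A.round(4),B.round(4),np.linalg.norm(d),"yaw",np.arctan2(-d[0],d[1]))
print("RED"); rs=[]
for n,p in [("block1",(297.1,242.6)),("fork1",(170.5,242.5)),("fork2",(227.7,243.2)),("test1",(444.2,260.5))]:
    _,k=L(n); print(n,onz(k,p,.035).round(4)); rs.append(ray(k,p))
print(meet(rs))
print("BLACK"); rs=[]
for n,box in [("plate2",(385,235,412,270)),("fork1",(460,190,490,215)),("side0",(260,150,275,165)),("top0",(186,190,200,203))]:
    i,k=L(n); b=blobs(i,(0,0,0),(180,255,110),box,3); print(n,b[:2]); rs.append(ray(k,b[0][1]))
print(meet(rs)); print(meet(rs[:2]))
print("BAR"); qs=[]
for n,box in [("plate2",(365,215,422,300)),("fork1",(450,165,508,235))]:
    k,q,a=quad(n,(20,90,120),(32,255,255),box); print(n,q.tolist(),a)
E
```

```text
HANDLE top z=.201
fork1 324.0 [0.5908 0.1131 0.201 ] len [0.0212 0.024  0.0244 0.0228] ang [34.3 39.2 31.7 31.4]
fork2 329.0 [0.5911 0.1122 0.201 ] len [0.0222 0.0223 0.0225 0.0232] ang [32.7 33.5 34.9 32.9]
block1 332.0 [0.5908 0.112  0.201 ] len [0.023  0.0222 0.0231 0.0232] ang [31.4 33.1 33.7 32.8]
top0 58.5 [0.5885 0.1126 0.201 ] len [0.0231 0.0222 0.0231 0.0222] ang [34.6 28.4 34.7 28.3]
fork edge [0.5532 0.0657 0.014 ] [0.5381 0.1507 0.014 ] 0.08634994371277283 yaw 0.17597271573301276 seat [0.59097374 0.11621147]
block edge [ 0.5783 -0.173   0.02  ] [ 0.5574 -0.0195  0.02  ] 0.15499903218382904 yaw 0.13527631042334823
RED
block1 [ 0.6173 -0.1126  0.035 ]
fork1 [ 0.6169 -0.1125  0.035 ]
fork2 [ 0.6175 -0.1125  0.035 ]
test1 [ 0.6176 -0.1119  0.035 ]
(array([ 0.61700307, -0.11229933,  0.03563845]), [np.float64(0.2), np.float64(0.4), np.float64(0.2), np.float64(0.2)])
BLACK
plate2 [(152, [407.4, 260.5], [403, 251, 9, 19]), (80, [397.3, 252.5], [393, 248, 10, 10])]
fork1 [(88, [479.6, 199.7], [474, 195, 12, 10])]
side0 [(16, [262.4, 151.9], [260, 150, 6, 5]), (10, [270.7, 161.6], [268, 158, 7, 7])]
top0 [(14, [192.0, 195.9], [190, 194, 5, 4])]
(array([0.51738107, 0.37425102, 0.11250644]), [np.float64(13.1), np.float64(9.3), np.float64(8.0), np.float64(4.7)])
(array([0.53272101, 0.38834326, 0.08547557]), [np.float64(9.6), np.float64(9.6)])
BAR
plate2 [[424.0, 220.0], [402.0, 284.0], [380.0, 284.0], [376.0, 220.0]] 1789.5
fork1 [[504.0, 232.0], [463.0, 232.0], [450.0, 168.0], [501.0, 164.0]] 2523.5
```

Handle centre (0.591, 0.112), turned 33°. Red spot (0.617, -0.112), stud (0.543, -0.403). The views agree within 1 mm. Now to get above the probe.

```bash
python3 -m creep '[{"slide":[-1.2,3.7,0],"angular":[0,0,0],"claw":1},{"slide":[-1.2,3.7,0],"angular":[0,0,0],"claw":1},{"slide":[-1.2,3.7,0],"angular":[0,0,0],"claw":1},{"slide":[-1.2,3.7,0],"angular":[0,0,0],"claw":1},{"slide":[-1.2,3.7,0],"angular":[0,0,0],"claw":1},{"slide":[-1.2,3.7,0],"angular":[0,0,0],"claw":1},{"slide":[-1.2,3.7,0],"angular":[0,0,0],"claw":1},{"slide":[-1.2,3.7,0],"angular":[0,0,0],"claw":1},{"slide":[-1.2,3.7,0],"angular":[0,0,0],"claw":1},{"slide":[-1.2,3.7,0],"angular":[0,0,0],"claw":1}]'|head -2
python3 -m creep '[{"slide":[-1.2,3.7,0],"angular":[0,0,0],"claw":1},{"slide":[-1.4,3.6,0],"angular":[0,0,0],"claw":1},{"slide":[0,0,0],"angular":[0,0,-0.115],"claw":1},{"slide":[0,0,0],"angular":[0,0,-0.115],"claw":1},{"slide":[0,0,0],"angular":[0,0,-0.115],"claw":1},{"slide":[0,0,0],"angular":[0,0,-0.115],"claw":1},{"slide":[0,0,0],"angular":[0,0,-0.115],"claw":1},{"slide":[0,0,0],"angular":[0,0,0],"claw":1},{"slide":[0,0,0],"angular":[0,0,0],"claw":1}]'
python3 - <<'E'
from h import *
T=R.from_euler('z',33,degrees=True)*R.from_quat([0,1,0,0])
print(delta([.5910,.1124,.1513],T))
s=manip.sense();print(s["tcp_pos"],s["q"].round(2))
E
```

```text
t: 4.48
tcp_pos: [0.5637, 0.044, 0.3316]
t: 5.23
tcp_pos: [0.5895, 0.1141, 0.3314]
tool_rot: [-0.284, 0.959, 0.0, -0.0]
force: [-0.1, 0.2, -0.4]
finger_gap: 1.0
gripper_force: 0.0
(array([-0.04, -0.24, 18.01]), array([ 0.0008, -0.0002, -0.0001]))
[0.58946019 0.11414405 0.33143685] [ 0.01  0.4   1.37  0.    1.38 -2.14]
```

```bash
python3 -m creep '[{"slide":[0,-0.24,3],"angular":[0,0,0],"claw":1},{"slide":[0,0,3],"angular":[0,0,0],"claw":1},{"slide":[0,0,3],"angular":[0,0,0],"claw":1},{"slide":[0,0,3],"angular":[0,0,0],"claw":1},{"slide":[0,0,2],"angular":[0,0,0],"claw":1},{"slide":[0,0,2],"angular":[0,0,0],"claw":1},{"slide":[0,0,1],"angular":[0,0,0],"claw":1},{"slide":[0,0,1],"angular":[0,0,0],"claw":1},{"slide":[0,0,0],"angular":[0,0,0],"claw":1},{"slide":[0,0,0],"angular":[0,0,0],"claw":1}]'
python3 snap.py grasp0
python3 -c "
import cv2;cv2.imwrite('pics/g.png',cv2.imread('pics/grasp0.png'))"
```

```text
t: 6.07
tcp_pos: [0.5923, 0.1099, 0.1517]
tool_rot: [-0.284, 0.959, -0.0, 0.0]
force: [1.3, 0.3, 0.4]
finger_gap: 1.004
gripper_force: 0.0
6.0667 [0.5923 0.1099 0.1517] [-2.836e-01  9.590e-01 -0.000e+00  2.000e-04]
```

View pics/grasp0.png

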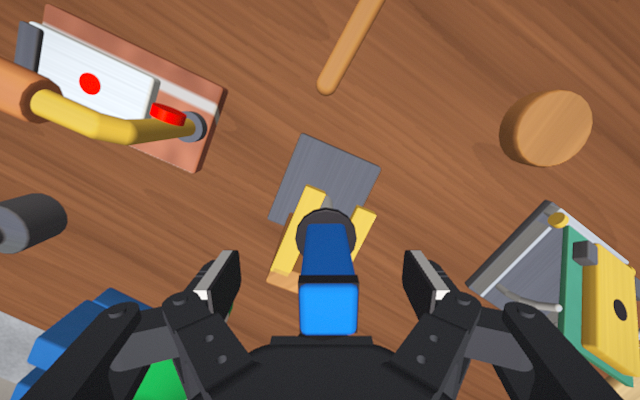

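The handle is square between the pads (handle centre col 328, finger mid 322). I shift slightly and close.

```bash
python3 -m creep '[{"slide":[0,0.2,0],"angular":[0,0,0],"claw":1},{"slide":[0,0,0],"angular":[0,0,0],"claw":-1},{"slide":[0,0,0],"angular":[0,0,0],"claw":-1},{"slide":[0,0,0],"angular":[0,0,0],"claw":-1},{"slide":[0,0,0],"angular":[0,0,0],"claw":-1},{"slide":[0,0,0],"angular":[0,0,0],"claw":-1},{"slide":[0,0,0],"angular":[0,0,0],"claw":-1},{"slide":[0,0,0],"angular":[0,0,0],"claw":-1},{"slide":[0,0,0],"angular":[0,0,0],"claw":-1},{"slide":[0,0,0],"angular":[0,0,0],"claw":-1}]' 70
python3 snap.py grasp1
```

```text
t: 6.95
tcp_pos: [0.591, 0.1112, 0.1516]
tool_rot: [-0.284, 0.959, 0.0, 0.0]
force: [-1.5, 0.4, 3.5]
finger_gap: 0.271
gripper_force: 68.6
6.95 [0.591  0.1112 0.1516] [-2.836e-01  9.589e-01  0.000e+00  1.000e-04]
```

```bash
python3 -m creep '[{"slide":[0,0,-1],"angular":[0,0,0],"claw":-1},{"slide":[0,0,-3],"angular":[0,0,0],"claw":-1},{"slide":[0,0,-3.5],"angular":[0,0,0],"claw":-1},{"slide":[0,0,-3.5],"angular":[0,0,0],"claw":-1},{"slide":[0,0,-3],"angular":[0,0,0],"claw":-1},{"slide":[0,0,0],"angular":[0,0,0.115],"claw":-1},{"slide":[0,0,0],"angular":[0,0,0.115],"claw":-1},{"slide":[0,0,0],"angular":[0,0,0.115],"claw":-1},{"slide":[0,0,0],"angular":[0,0,0.115],"claw":-1},{"slide":[0,0,0],"angular":[0,0,0.116],"claw":-1}]'
python3 -m creep '[{"slide":[0.3,-3,0],"angular":[0,0,0],"claw":-1},{"slide":[0.3,-4,0],"angular":[0,0,0],"claw":-1},{"slide":[0.3,-4,0],"angular":[0,0,0],"claw":-1},{"slide":[0.3,-4,0],"angular":[0,0,0],"claw":-1},{"slide":[0.3,-4,0],"angular":[0,0,0],"claw":-1},{"slide":[0.4,-4,0],"angular":[0,0,0],"claw":-1},{"slide":[0.4,-4,0],"angular":[0,0,0],"claw":-1},{"slide":[0.4,-4,0],"angular":[0,0,0],"claw":-1},{"slide":[0.4,-4,0],"angular":[0,0,0],"claw":-1},{"slide":[0.4,-4,0],"angular":[0,0,0],"claw":-1}]'|head -2
python3 -m creep '[{"slide":[0.4,-4,0],"angular":[0,0,0],"claw":-1},{"slide":[0.4,-4,0],"angular":[0,0,0],"claw":-1},{"slide":[0.4,-3,2],"angular":[0,0,0],"claw":-1},{"slide":[0,-1.4,2],"angular":[0,0,0],"claw":-1},{"slide":[0,0,2],"angular":[0,0,0],"claw":-1},{"slide":[0,0,2],"angular":[0,0,0],"claw":-1},{"slide":[0,0,0],"angular":[0,0,0],"claw":-1},{"slide":[0,0,0],"angular":[0,0,0],"claw":-1}]'
python3 snap.py stud1
python3 - <<'E'
from m import *
a=viewer.snapshot("side");cv2.imwrite("pics/side1.png",a);ks=cam("side")
s=manip.sense(); p=s["tcp_pos"]+R.from_quat(s["tool_rot"]).apply([0,0,.1186])
q=proj(ks,p); print("tip pred",p.round(4),"side px",q.round(1),"stud px",proj(ks,[.5433,-.403,.057]).round(1))
print(delta([.5433,-.403,.057+.1186],R.from_quat([0,1,0,0])))
w,kw=L("stud1"); print("wrist pred tip",proj(kw,p),"stud",proj(kw,[.5433,-.403,.057]))
x,y=q.astype(int)
c=cv2.resize(a[y-55:y+45,x-50:x+50],(500,500),interpolation=cv2.INTER_CUBIC)
d=cv2.resize(w[110:270,270:366],(300,500),interpolation=cv2.INTER_CUBIC)
cv2.imwrite("pics/s1.png",np.hstack([c,d]))
E
```

```text
t: 7.83
tcp_pos: [0.5905, 0.111, 0.2913]
tool_rot: [0.003, 1.0, -0.0, -0.0]
force: [0.2, -0.4, -1.2]
finger_gap: 0.269
gripper_force: 68.9
t: 8.67
tcp_pos: [0.5547, -0.2806, 0.2912]
t: 9.33
tcp_pos: [0.5426, -0.4021, 0.2098]
tool_rot: [0.001, 1.0, 0.001, -0.001]
force: [-0.2, -0.2, -1.8]
finger_gap: 0.27
gripper_force: 69.1
9.3333 [ 0.5426 -0.4021  0.2098] [ 5.0e-04  1.0e+00  1.5e-03 -1.5e-03]
tip pred [ 0.5444 -0.4034  0.0941] side px [395.1 291.4] stud px [393.4 302.8]
(array([0.1 , 0.02, 3.71]), array([-0.0016,  0.0015, -0.0004]))
wrist pred tip [319.44289555 197.43912554] stud [319.87625088 186.93953289]
```

View pics/s1.png

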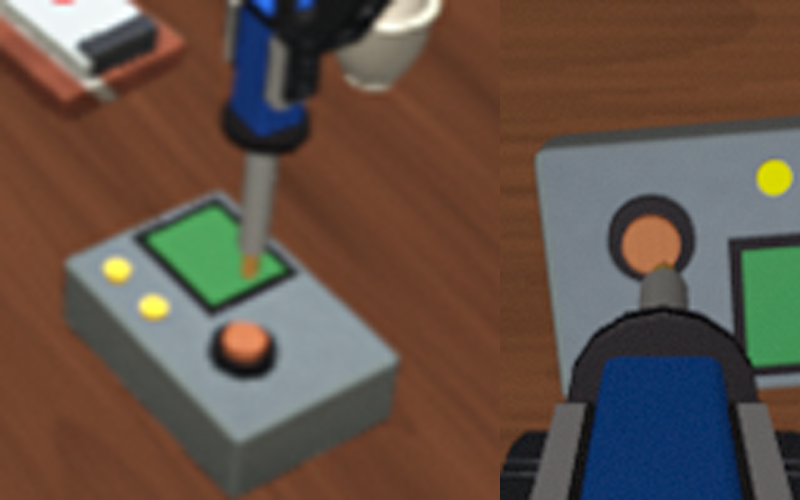

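The tip is visible in both views: side (395,292), and wrist tip (322,194) against the stud centre (318,188). So the tip is about 3.5 mm too far in +y while x is good. I correct and press.

```bash
python3 -m creep '[{"slide":[0,-0.35,1],"angular":[0,0,0],"claw":-1},{"slide":[0,0,1],"angular":[0,0,0],"claw":-1},{"slide":[0,0,0.5],"angular":[0,0,0],"claw":-1},{"slide":[0,0,0],"angular":[0,0,0],"claw":-1},{"slide":[0,0,0],"angular":[0,0,0],"claw":-1}]'
python3 snap.py stud2
python3 - <<'E'
from m import *
w,k=L("stud2"); print(blobs(w,(3,90,120),(16,255,255),(290,160,350,215)))
h=cv2.cvtColor(w,cv2.COLOR_BGR2HSV); 
for y in range(180,212,2): print(y,' '.join('%d/%d/%d'%tuple(h[y,x]) for x in range(312,332,3)))
a=viewer.snapshot("side");cv2.imwrite("pics/side2.png",a)
E
```

```text
t: 9.85
tcp_pos: [0.5433, -0.4059, 0.1856]
tool_rot: [0.0, 1.0, 0.001, -0.001]
force: [0.5, 0.3, -1.7]
finger_gap: 0.272
gripper_force: 69.2
9.85 [ 0.5433 -0.4059  0.1856] [ 3.e-04  1.e+00  5.e-04 -5.e-04]
[(239, [321.7, 190.6], [312, 183, 20, 17])]
180 0/7/35 173/21/48 162/26/49 144/28/45 165/11/46 140/16/47 150/22/46
182 162/26/49 144/27/48 3/46/55 9/153/95 10/129/79 105/22/46 168/27/47
184 150/11/45 6/68/60 11/159/156 12/151/176 12/152/173 10/160/116 138/28/45
186 128/22/46 12/159/159 11/147/182 11/148/181 11/148/181 11/150/182 5/117/74
188 167/37/48 12/147/186 12/150/180 12/146/180 11/147/181 12/148/181 11/155/161
190 7/132/108 11/148/184 11/147/182 11/147/182 11/146/182 12/150/180 11/147/181
192 9/140/137 12/148/183 12/145/181 11/148/181 12/149/182 11/146/180 11/148/181
194 9/147/134 11/151/181 11/147/182 16/176/142 13/159/162 12/152/179 12/147/181
196 6/105/90 12/146/185 11/129/148 19/36/99 18/42/91 12/152/184 11/150/178
198 120/23/44 11/142/182 30/5/94 23/11/95 30/9/87 8/63/97 10/141/147
200 150/18/43 5/40/83 15/16/96 18/13/97 8/11/90 0/7/75 135/26/39
202 114/17/75 23/12/85 20/16/97 15/16/94 15/11/90 20/10/78 10/17/46
204 106/31/141 15/17/90 30/8/95 15/16/96 12/14/91 12/16/78 106/26/108
206 104/31/140 15/17/90 17/18/98 23/10/99 18/14/90 12/16/80 105/32/111
208 103/32/144 15/15/68 0/13/60 50/22/35 6/25/51 15/19/55 104/31/107
210 120/22/23 135/73/14 90/21/24 160/16/49 45/15/34 90/17/15 83/64/16
```

Stud centred at column 321.7, tip at 322.5. Along x the tip is about 2 mm beyond the centre, so I shift 2 mm towards the robot and press.

```bash
python3 -m creep '[{"slide":[0.2,0,0.5],"angular":[0,0,0],"claw":-1},{"slide":[0,0,0.5],"angular":[0,0,0],"claw":-1},{"slide":[0,0,0.55],"angular":[0,0,0],"claw":-1},{"slide":[0,0,0],"angular":[0,0,0],"claw":-1},{"slide":[0,0,0],"angular":[0,0,0],"claw":-1},{"slide":[0,0,0],"angular":[0,0,0],"claw":-1}]'
python3 - <<'E'
from m import *
a=viewer.snapshot("side");cv2.imwrite("pics/side3.png",a)
s=manip.sense();print(s["tcp_pos"],s["force"])
w=viewer.snapshot("wrist");cv2.imwrite("pics/stud3.png",w)
c=lambda i,x,y,f:cv2.resize(i[y:y+80,x:x+80],(400,400),interpolation=cv2.INTER_CUBIC)
cv2.imwrite("pics/s2.png",np.hstack([c(a,355,240,5),c(w,281,140,5)]))
E
```

```text
t: 10.45
tcp_pos: [0.5415, -0.4063, 0.171]
tool_rot: [0.0, 1.0, 0.0, -0.0]
force: [0.1, -0.5, 0.3]
finger_gap: 0.276
gripper_force: 69.5
[ 0.54145578 -0.4062187   0.17104968] [-0.56706159  0.06952568  0.14070416]
```

View pics/s2.png

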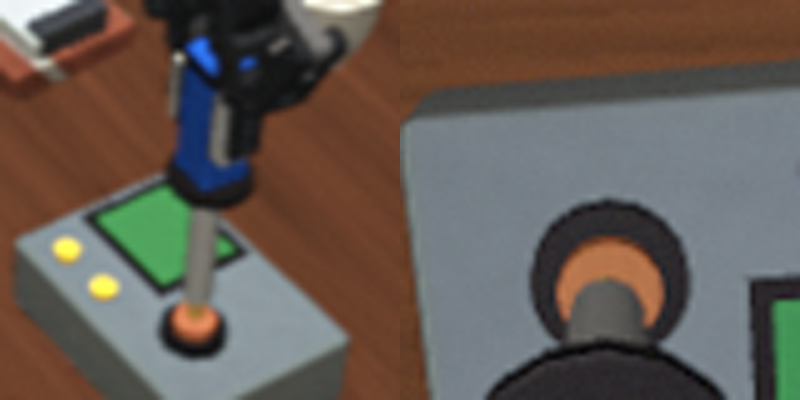

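The probe is pressed on the stud's centre and the force has changed by about 2 N, which is about 5 mm of travel. A brief further hold, then lift and move to the red spot stand-off.

```bash
python3 -m creep '[{"slide":[0,0,0],"angular":[0,0,0],"claw":-1},{"slide":[0,0,-2],"angular":[0,0,0],"claw":-1},{"slide":[0,0,-4],"angular":[0,0,0],"claw":-1},{"slide":[0,0,-4],"angular":[0,0,0],"claw":-1},{"slide":[1,3,-2],"angular":[0,0,0],"claw":-1},{"slide":[1,4,0],"angular":[0,0,0],"claw":-1},{"slide":[1,4,0],"angular":[0,0,0],"claw":-1},{"slide":[1,4,0],"angular":[0,0,0],"claw":-1},{"slide":[1,4,0],"angular":[0,0,0],"claw":-1},{"slide":[1,4,0],"angular":[0,0,0],"claw":-1}]'
python3 -m creep '[{"slide":[1,3,0],"angular":[0,0,0],"claw":-1},{"slide":[0,1,0],"angular":[0,0,0],"claw":-1},{"slide":[0,0,0],"angular":[0,0,0],"claw":-1}]'
cat > tgt.py <<'E'
from h import *
OFF=np.array([-.0018,.0025,.1186])
def pose(spot,u,yaw,back,off=OFF):
    "tool rotation with z=-u, tool x towards the robot; TCP so that the tip is `back` m off the spot along u"
    z=-np.array(u)/np.linalg.norm(u); y=np.array([-np.sin(yaw),np.cos(yaw),0]); y-=z*(y@z); y/=np.linalg.norm(y); x=np.cross(y,z)
    r=R.from_matrix(np.array([x,y,z]).T); return np.array(spot)+np.array(u)*back-r.apply(off), r
def red(back,lean=40):
    yaw=.135; a=np.radians(lean); return pose([.617,-.1123,.035],[-np.sin(a)*np.cos(yaw),-np.sin(a)*np.sin(yaw),np.cos(a)],yaw,back)
E
python3 -c "
from tgt import *
p,r=red(.08); print(p,delta(p,r)); s=manip.sense(); print(s['q'].round(2),s['tcp_pos'], ((r.inv().apply(p-s['tcp_pos']))*100).round(2))"
```

```text
t: 11.38
tcp_pos: [0.4808, -0.1744, 0.2908]
tool_rot: [0.001, 1.0, 0.0, 0.0]
force: [0.5, 0.5, -1.3]
finger_gap: 0.271
gripper_force: 69.5
t: 11.63
tcp_pos: [0.4708, -0.1335, 0.291]
tool_rot: [-0.001, 1.0, 0.0, -0.0]
force: [-0.1, -0.4, -2.2]
finger_gap: 0.273
gripper_force: 69.5
[ 0.48947404 -0.13214432  0.18597941] (array([-1.87,  0.12, 10.51]), array([-0.0454, -0.6973, -0.1273]))
[-0.51  0.27  1.69  0.    1.19 -2.08] [ 0.47079371 -0.13345836  0.29103585] [ 5.32 -0.12  9.25]
```

```bash
python3 -m creep '[{"slide":[0,0,0],"angular":[-0.0076,-0.1162,-0.0212],"claw":-1},{"slide":[0,0,0],"angular":[-0.0076,-0.1162,-0.0212],"claw":-1},{"slide":[0,0,0],"angular":[-0.0076,-0.1162,-0.0212],"claw":-1},{"slide":[0,0,0],"angular":[-0.0076,-0.1162,-0.0212],"claw":-1},{"slide":[0,0,0],"angular":[-0.0076,-0.1162,-0.0212],"claw":-1},{"slide":[0,0,0],"angular":[-0.0076,-0.1162,-0.0212],"claw":-1},{"slide":[2.3,0,0],"angular":[0,0,0],"claw":-1},{"slide":[3,0,0],"angular":[0,0,0],"claw":-1},{"slide":[0,0,0],"angular":[0,0,0],"claw":-1}]'
python3 -c "
from tgt import *
p,r=red(.08); s=manip.sense(); print(delta(p,r,s),s['q'].round(2),((r.inv().apply(p-s['tcp_pos']))*100).round(2))"
```

```text
t: 12.38
tcp_pos: [0.4583, -0.1081, 0.3043]
tool_rot: [-0.037, 0.957, 0.011, 0.286]
force: [-0.4, 1.1, -2.2]
finger_gap: 0.27
gripper_force: 69.4
(array([ 4.05, -2.63, 11.5 ]), array([-0.0347, -0.1176, -0.0461])) [-0.74  0.06  2.09  0.68  0.69 -2.85] [ 5.49 -2.8  10.84]
```

Joint 6 reached its end, so I turn the tool a quarter turn about its own axis (the probe is symmetrical for this) to get away from it.

```bash
python3 -m creep '[{"slide":[0,0,0],"angular":[0,0,0.12],"claw":-1},{"slide":[0,0,0],"angular":[0,0,0.12],"claw":-1},{"slide":[0,0,0],"angular":[0,0,0.12],"claw":-1},{"slide":[0,0,0],"angular":[0,0,0.12],"claw":-1},{"slide":[0,0,0],"angular":[0,0,0.12],"claw":-1},{"slide":[0,0,0],"angular":[0,0,0.12],"claw":-1},{"slide":[0,0,0],"angular":[0,0,0.12],"claw":-1},{"slide":[0,0,0],"angular":[0,0,0.12],"claw":-1},{"slide":[0,0,0],"angular":[0,0,0.12],"claw":-1},{"slide":[0,0,0],"angular":[0,0,0.12],"claw":-1}]' | head -3
python3 -m creep '[{"slide":[0,0,0],"angular":[0,0,0.12],"claw":-1},{"slide":[0,0,0],"angular":[0,0,0.12],"claw":-1},{"slide":[0,0,0],"angular":[0,0,0.1],"claw":-1},{"slide":[0,0,0],"angular":[0,0,0],"claw":-1}]'
sed -i 's/x=np.cross(y,z)/x=np.cross(y,z); x,y=y,-x/' tgt.py
python3 -c "
from tgt import *
p,r=red(.08); s=manip.sense(); print(delta(p,r,s),s['q'].round(2),((r.inv().apply(p-s['tcp_pos']))*100).round(2))"
```

```text
t: 13.22
tcp_pos: [0.462, -0.1107, 0.3063]
tool_rot: [0.512, 0.809, 0.171, 0.232]
t: 13.55
tcp_pos: [0.4619, -0.1106, 0.3062]
tool_rot: [0.64, 0.712, 0.208, 0.2]
force: [-0.6, -0.5, -2.3]
finger_gap: 0.269
gripper_force: 69.6
(array([-1.76, -4.64, 11.45]), array([-0.1132,  0.0365, -0.0159])) [-0.74  0.06  2.08  0.68  0.69 -1.31] [-2.08 -5.93 10.78]
```

```bash
python3 -m creep '[{"slide":[0,0,0],"angular":[-0.1132,0.0365,-0.0159],"claw":-1},{"slide":[-0.5,-1.5,1.7],"angular":[0,0,0],"claw":-1},{"slide":[-0.5,-1.5,2.7],"angular":[0,0,0],"claw":-1},{"slide":[-0.5,-1.5,2.7],"angular":[0,0,0],"claw":-1},{"slide":[-0.5,-1.4,2.7],"angular":[0,0,0],"claw":-1},{"slide":[0,0,0],"angular":[0,0,0],"claw":-1},{"slide":[0,0,0],"angular":[0,0,0],"claw":-1}]'
python3 -c "
from tgt import *
p,r=red(.03); s=manip.sense(); print(delta(p,r,s),s['q'].round(2),((r.inv().apply(p-s['tcp_pos']))*100).round(2))"
```

```text
t: 14.13
tcp_pos: [0.4743, -0.1258, 0.1934]
tool_rot: [0.627, 0.712, 0.238, 0.208]
force: [0.7, 0.7, -0.8]
finger_gap: 0.271
gripper_force: 69.6
(array([-0.38,  0.9 ,  6.44]), array([-0.0545,  0.0035, -0.0076])) [-0.8   0.36  2.23  1.34  0.52 -2.13] [-0.41  0.54  6.48]
```

```bash
sed -i 's/lean=40/lean=36/' tgt.py; python3 -c "
from tgt import *
p,r=red(.03); s=manip.sense(); print(delta(p,r,s),s['q'].round(2),((r.inv().apply(p-s['tcp_pos']))*100).round(2))
u=-R.from_quat(s['tool_rot']).as_matrix()[:,2]; print(u, np.degrees(np.arccos(u[2])))"
```

```text
(array([-0.37,  1.94,  6.4 ]), array([ 0.0153,  0.0032, -0.0077])) [-0.8   0.36  2.23  1.34  0.52 -2.13] [-0.41  2.03  6.37]
[-0.59506507 -0.07751638  0.79993048] 36.87653578392456
```

```bash
python3 -m creep '[{"slide":[-0.2,1,0],"angular":[0.015,0.003,-0.008],"claw":-1},{"slide":[-0.2,1,1],"angular":[0,0,0],"claw":-1},{"slide":[0,0,1.8],"angular":[0,0,0],"claw":-1},{"slide":[0,0,1.8],"angular":[0,0,0],"claw":-1},{"slide":[0,0,1.8],"angular":[0,0,0],"claw":-1},{"slide":[0,0,0],"angular":[0,0,0],"claw":-1},{"slide":[0,0,0],"angular":[0,0,0],"claw":-1}]'
python3 snap.py red1
python3 - <<'E'
from m import *
from tgt import *
p,r=red(0); s=manip.sense(); print(delta(p,r,s),s['q'].round(2),((r.inv().apply(p-s['tcp_pos']))*100).round(2))
a=viewer.snapshot("side");cv2.imwrite("pics/side4.png",a);ks=cam("side");w,kw=L("red1")
tip=s["tcp_pos"]+R.from_quat(s["tool_rot"]).apply(OFF)
for k in(ks,kw): print("tip",proj(k,tip).round(1),"spot",proj(k,[.617,-.1123,.035]).round(1))
x,y=proj(ks,[.617,-.1123,.06]).astype(int)
c=cv2.resize(a[y-40:y+40,x-40:x+40],(400,400),interpolation=cv2.INTER_CUBIC); q=proj(kw,tip).astype(int); print(x,y,q)
c2=cv2.resize(w[q[1]-50:q[1]+50,q[0]-50:q[0]+50],(400,400),interpolation=cv2.INTER_CUBIC)
cv2.imwrite("pics/r1.png",np.hstack([c,c2]))
E
```

```text
t: 14.72
tcp_pos: [0.5287, -0.122, 0.1569]
tool_rot: [0.624, 0.717, 0.233, 0.207]
force: [0.2, 0.4, -2.0]
finger_gap: 0.276
gripper_force: 69.6
14.7167 [ 0.5287 -0.122   0.1569] [0.6238 0.7168 0.2332 0.2065]
(array([-0.04, -0.22,  3.25]), array([0.0051, 0.0034, 0.0042])) [-0.68  0.49  2.15  1.49  0.45 -2.19] [-0.05 -0.21  3.26]
tip [353.2 229.1] spot [357.6 234.8]
tip [322.5 197.6] spot [319.7 189.1]
357 227 [322 197]
```

View pics/r1.png

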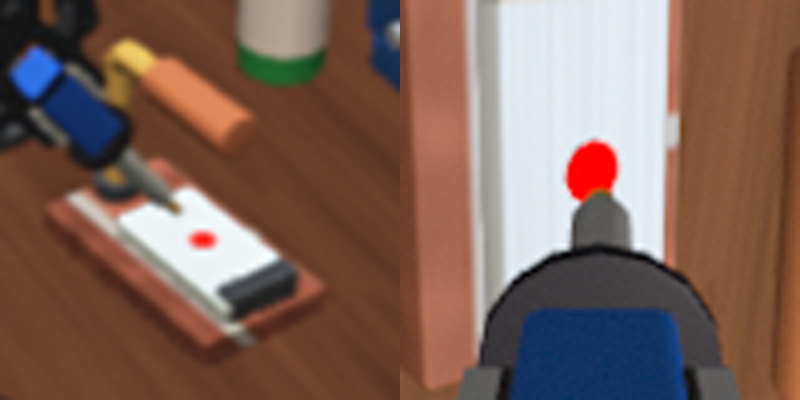

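The tip (side px 353,229) and the spot (358,235) match the predictions within half a pixel. Pressing.

```bash
python3 -m creep '[{"slide":[-0.05,-0.2,1],"angular":[0,0,0],"claw":-1},{"slide":[0,0,1.2],"angular":[0,0,0],"claw":-1},{"slide":[0,0,1],"angular":[0,0,0],"claw":-1},{"slide":[0,0,0.6],"angular":[0,0,0],"claw":-1},{"slide":[0,0,0],"angular":[0,0,0],"claw":-1},{"slide":[0,0,0],"angular":[0,0,0],"claw":-1}]'
python3 snap.py red2
python3 - <<'E'
from m import *
from tgt import *
p,r=red(0); s=manip.sense(); print(s["force"],((r.inv().apply(p-s['tcp_pos']))*100).round(2))
a=viewer.snapshot("side");cv2.imwrite("pics/side5.png",a);w,kw=L("red2")
c=cv2.resize(a[187:267,317:397],(400,400),interpolation=cv2.INTER_CUBIC)
c2=cv2.resize(w[147:247,272:372],(400,400),interpolation=cv2.INTER_CUBIC)
cv2.imwrite("pics/r2.png",np.hstack([c,c2]))
E
```

```text
t: 15.32
tcp_pos: [0.5491, -0.1202, 0.1244]
tool_rot: [0.625, 0.716, 0.233, 0.206]
force: [-0.6, -0.3, 0.4]
finger_gap: 0.271
gripper_force: 69.9
15.3167 [ 0.5491 -0.1202  0.1244] [0.6248 0.7161 0.2332 0.2062]
[-1.26653068 -0.58339003  1.94241967] [ 0.05  0.03 -0.6 ]
```

View pics/r2.png

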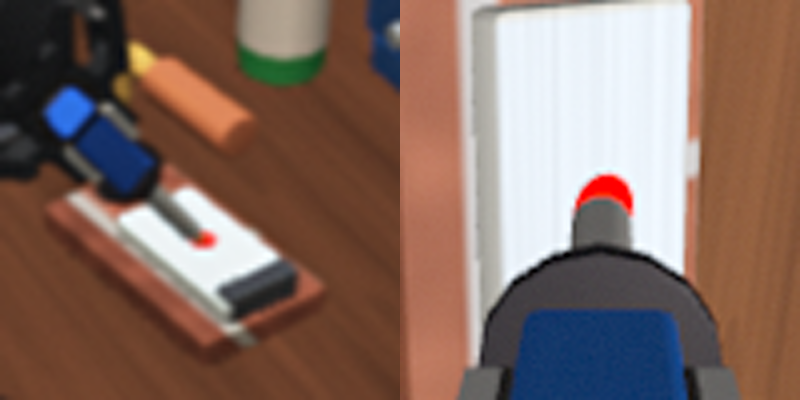

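The probe is pressed at the centre of the red spot (about 5 to 6 mm of travel). I finish the hold and back out along the axis, then compute the black spot from the pictures already taken.

```bash
python3 -m creep '[{"slide":[0,0,0],"angular":[0,0,0],"claw":-1},{"slide":[0,0,-2],"angular":[0,0,0],"claw":-1},{"slide":[0,0,-4],"angular":[0,0,0],"claw":-1},{"slide":[0,0,-4],"angular":[0,0,0],"claw":-1},{"slide":[0,0,-4],"angular":[0,0,0],"claw":-1},{"slide":[0,0,-4],"angular":[0,0,0],"claw":-1},{"slide":[0,0,0],"angular":[0,0,0],"claw":-1}]'
python3 - <<'E'
from m import *
rs=[ray(L(n)[1],p) for n,p in [("fork1",(479.6,199.7)),("plate2",(397.3,252.5)),("side0",(270.7,161.6)),("top0",(192,195.9))]]
print(meet(rs),meet([rs[0]]+rs[2:]))
for n in("grasp0","grasp1"):
    i,k=L(n); print(blobs(i,(0,0,0),(180,255,90),(605,290,640,330))[:2])
# upright target between plate views
from tgt import *
s=manip.sense(); _,r=pose([0,0,0],[0,0,1],0,0)
print(delta([.46,.22,.34],r,s), (r.inv().apply(np.array([.46,.22,.34])-s["tcp_pos"])*100).round(2),s["q"].round(2))
E
```

```text
t: 16.0
tcp_pos: [0.4412, -0.1339, 0.2732]
tool_rot: [0.624, 0.717, 0.231, 0.209]
force: [0.3, 0.1, -0.8]
finger_gap: 0.273
gripper_force: 69.9
(array([0.53297239, 0.38730332, 0.06412985]), [np.float64(6.0), np.float64(3.9), np.float64(8.3), np.float64(7.4)]) (array([0.53275051, 0.39002839, 0.06061862]), [np.float64(4.9), np.float64(9.0), np.float64(6.8)])
[(173, [619.7, 309.6], [614, 300, 13, 20])]
[(171, [617.5, 309.7], [612, 300, 12, 21])]
(array([34.74,  9.52, -1.79]), array([ 0.6341, -0.0314,  0.1336])) [35.39  1.88 -6.68] [-0.89  0.12  2.18  0.91  0.69 -1.71]
```

```bash
python3 -m creep '[{"slide":[0,0,0],"angular":[0.1057,-0.0052,0.0223],"claw":-1},{"slide":[0,0,0],"angular":[0.1057,-0.0052,0.0223],"claw":-1},{"slide":[0,0,0],"angular":[0.1057,-0.0052,0.0223],"claw":-1},{"slide":[0,0,0],"angular":[0.1057,-0.0052,0.0223],"claw":-1},{"slide":[0,0,0],"angular":[0.1057,-0.0052,0.0223],"claw":-1},{"slide":[0,0,0],"angular":[0.1057,-0.0052,0.0223],"claw":-1},{"slide":[0,0,-3],"angular":[0,0,0],"claw":-1},{"slide":[0,0,-3.5],"angular":[0,0,0],"claw":-1},{"slide":[3,0,0],"angular":[0,0,0],"claw":-1},{"slide":[4,0,0],"angular":[0,0,0],"claw":-1}]'|head -3
python3 -m creep '[{"slide":[4,0,0],"angular":[0,0,0],"claw":-1},{"slide":[4,0,0],"angular":[0,0,0],"claw":-1},{"slide":[4,0,0],"angular":[0,0,0],"claw":-1},{"slide":[4,0,0],"angular":[0,0,0],"claw":-1},{"slide":[4,0,0],"angular":[0,0,0],"claw":-1},{"slide":[4,0,0],"angular":[0,0,0],"claw":-1},{"slide":[3,0,0],"angular":[0,0,0],"claw":-1},{"slide":[0,0,0],"angular":[0,0,0],"claw":-1},{"slide":[0,0,0],"angular":[0,0,0],"claw":-1},{"slide":[0,0,0],"angular":[0,0,0],"claw":-1}]'|head -3
python3 snap.py pl3
python3 -m creep '[{"slide":[0,3,0],"angular":[0,0,0],"claw":-1},{"slide":[0,4,0],"angular":[0,0,0],"claw":-1},{"slide":[0,4,0],"angular":[0,0,0],"claw":-1},{"slide":[0,0,0],"angular":[0,0,0],"claw":-1},{"slide":[0,0,0],"angular":[0,0,0],"claw":-1},{"slide":[0,0,0],"angular":[0,0,0],"claw":-1}]'|head -3
python3 snap.py pl4
python3 - <<'E'
from m import *
g=[]
for n in("pl3","pl4"):
    i,k=L(n); x,y=proj(k,[.525,.38,.085]).astype(int); print(n,x,y)
    box=(max(x-70,0),max(y-70,0),min(x+70,640),min(y+70,400))
    print(" gold",blobs(i,(20,90,120),(32,255,255),box,60)[:3]); print(" dark",blobs(i,(0,0,0),(180,255,90),box,20)[:6])
E
```

```text
t: 16.83
tcp_pos: [0.4353, -0.0636, 0.3343]
tool_rot: [0.695, 0.717, 0.05, 0.031]
t: 17.67
tcp_pos: [0.4228, 0.2074, 0.3396]
tool_rot: [0.693, 0.719, 0.049, 0.029]
17.6667 [0.4228 0.2074 0.3396] [0.6932 0.7186 0.0485 0.0286]
t: 18.22
tcp_pos: [0.5325, 0.2096, 0.352]
tool_rot: [0.695, 0.717, 0.049, 0.028]
18.2167 [0.5325 0.2096 0.352 ] [0.6946 0.7172 0.0486 0.0284]
pl3 380 46
 gold [(3243, [383.8, 48.8], [345, 21, 77, 53]), (78, [347.0, 16.2], [342, 13, 11, 8])]
 dark [(121, [381.0, 48.7], [376, 42, 11, 14])]
pl4 296 45
 gold [(2831, [300.0, 47.4], [268, 20, 64, 53]), (68, [269.3, 14.8], [264, 11, 12, 9])]
 dark [(100, [295.9, 47.3], [292, 41, 9, 14])]
```

```bash
cat > plate.py <<'E'
from m import *
def corners(n,box):
    i,k=L(n); m=cv2.inRange(cv2.cvtColor(i,cv2.COLOR_BGR2HSV),np.array((20,90,120)),np.array((32,255,255))); z=np.zeros_like(m); x0,y0,x1,y1=box; z[y0:y1,x0:x1]=m[y0:y1,x0:x1]
    c=max(cv2.findContours(z,cv2.RETR_EXTERNAL,cv2.CHAIN_APPROX_NONE)[0],key=cv2.contourArea)
    q=cv2.approxPolyN(cv2.convexHull(c),4,ensure_convex=True).reshape(-1,2).astype(float); print(n,q.tolist()); return k,q
E
python3 - <<'E'
from plate import *
K={n:corners(n,b) for n,b in [("pl3",(310,0,450,116)),("pl4",(226,0,366,115)),("fork1",(450,168,506,235))]}
sp={"pl3":(381,48.7),"pl4":(295.9,47.3),"fork1":(479.6,199.7)}
print("pair",meet([ray(K[n][0],sp[n]) for n in("pl3","pl4")]))
X,e=meet([ray(K[n][0],sp[n]) for n in sp]); print("all",X.round(4),e)
# order corners by world xy at z=.09
C={}
for n,(k,q) in K.items():
    P=np.array([onz(k,p,.09)[:2] for p in q]); a=np.arctan2(*(P-P.mean(0)).T[::-1]); o=np.argsort(a); C[n]=q[o]
for c in range(4): print([meet([ray(K[n][0],C[n][c]) for n in ns]) for ns in (("pl3","pl4"),("pl3","pl4","fork1"))])
E
```

```text
pl3 [[415.0, 71.0], [344.0, 75.0], [348.0, 31.0], [423.0, 20.0]]
pl4 [[329.0, 69.0], [268.0, 73.0], [268.0, 30.0], [332.0, 18.0]]
fork1 [[490.0, 169.0], [506.0, 232.0], [463.0, 232.0], [450.0, 167.0]]
pair (array([0.52433836, 0.37607392, 0.09147216]), [np.float64(0.1), np.float64(0.1)])
all [0.5235 0.3762 0.0922] [np.float64(0.8), np.float64(0.9), np.float64(1.7)]
[(array([0.48499626, 0.34945771, 0.04907466]), [np.float64(0.7), np.float64(0.7)]), (array([0.48449469, 0.35018218, 0.04494459]), [np.float64(1.5), np.float64(0.7), np.float64(1.5)])]
[(array([0.56655729, 0.3489789 , 0.10873413]), [np.float64(0.4), np.float64(0.4)]), (array([0.56507448, 0.34891747, 0.11150527]), [np.float64(0.9), np.float64(1.1), np.float64(1.7)])]
[(array([0.56748278, 0.40546406, 0.11303096]), [np.float64(0.3), np.float64(0.3)]), (array([0.56469836, 0.4049568 , 0.11704722]), [np.float64(1.5), np.float64(2.3), np.float64(3.6)])]
[(array([0.48642702, 0.40440908, 0.05441051]), [np.float64(0.0), np.float64(0.0)]), (array([0.48540468, 0.40387842, 0.05807578]), [np.float64(0.6), np.float64(1.3), np.float64(1.9)])]
```

```bash
python3 - <<'E'
from plate import *
k3,k4,kf=L("pl3")[1],L("pl4")[1],L("fork1")[1]
H,e=meet([ray(k3,(347,16.2)),ray(k4,(269.3,14.8))]); print("hinge +y knob",H,e, "at z .03:",onz(k3,(347,16.2),.03),onz(k4,(269.3,14.8),.03))
i=cv2.imread("pics/fork1.png"); print("fork1 knobs",[(b,onz(kf,b[1],.03).round(4)) for b in blobs(i,(18,80,90),(34,255,255),(420,150,520,190),15)])
for n,k in(("pl3",k3),("pl4",k4)):
    i=cv2.imread(f"pics/{n}.png");x,y=proj(k,[.475,.33,.03]).astype(int)
    print(n,x,y,[(b,onz(k,b[1],.03).round(4)) for b in blobs(i,(18,80,90),(34,255,255),(x-20,y-20,x+20,y+20),10)])
    h=cv2.cvtColor(i,cv2.COLOR_BGR2HSV); m=(h[...,0]>19)&(h[...,0]<33)&(h[...,1]>90)&(h[...,2]>60); x,y=proj(k,[.525,.377,.09]).astype(int)
    sub=m[max(y-40,0):y+40,x-45:x+45]; v=h[max(y-40,0):y+40,x-45:x+45,2][sub]; print(np.histogram(v,bins=range(60,256,15)))
i=cv2.imread("pics/fork1.png");h=cv2.cvtColor(i,cv2.COLOR_BGR2HSV)[165:240,445:510];m=(h[...,0]>19)&(h[...,0]<33)&(h[...,1]>90);print(np.histogram(h[...,2][m],bins=range(60,256,15))[0])
E
```

```text
hinge +y knob [0.4874193  0.4289165  0.03544123] [np.float64(0.3), np.float64(0.3)] at z .03: [0.48841564 0.4304762  0.03      ] [0.48707166 0.43094338 0.03      ]
fork1 knobs [((798, [473.3, 179.0], [453, 168, 42, 22]), array([0.5056, 0.398 , 0.03  ])), ((64, [431.9, 165.5], [429, 161, 7, 10]), array([0.4832, 0.3278, 0.03  ])), ((63, [497.8, 166.6], [494, 162, 8, 11]), array([0.4853, 0.4342, 0.03  ]))]
pl3 334 89 [((49, [341.4, 93.0], [337, 91, 10, 5]), array([0.4859, 0.326 , 0.03  ])), ((43, [349.0, 70.9], [345, 69, 9, 5]), array([0.4959, 0.358 , 0.03  ]))]
(array([   0,    0,    0,    0,   18,   34,   24,   23,   54,   89,  139,
       1054, 1892]), array([ 60,  75,  90, 105, 120, 135, 150, 165, 180, 195, 210, 225, 240,
       255]))
pl4 262 89 [((51, [269.5, 92.2], [265, 90, 10, 6]), array([0.4854, 0.3259, 0.03  ])), ((45, [274.2, 70.1], [268, 69, 14, 4]), array([0.493 , 0.3577, 0.03  ]))]
(array([   0,    0,    0,    0,   11,   23,   19,   25,   32,   73,  168,
        189, 2362]), array([ 60,  75,  90, 105, 120, 135, 150, 165, 180, 195, 210, 225, 240,
       255]))
[   0    0    0    1   32   70   33   27   55   63  118 1576  532]
```

Spot at (0.524, 0.376, 0.091). The hinge line is at x about 0.486, so the tilt is about 41° and the yaw about -0.02. Next is the orientation.

```bash
cat >> tgt.py <<'E'
def black(back,a=41.,yaw=-.018,sp=(.5243,.3761,.0910)):
    a=np.radians(a); return pose(sp,[-np.sin(a)*np.cos(yaw),-np.sin(a)*np.sin(yaw),np.cos(a)],yaw,back)
def rep(p,r):
    s=manip.sense(); d=delta(p,r,s); print("rot",d[1],"slide now",d[0],"slide after",((r.inv().apply(p-s['tcp_pos']))*100).round(2),"q",s["q"].round(2),"pos",s["tcp_pos"].round(4),p.round(4))
E
python3 -c "
from tgt import *
rep(*black(.08))"
```

```text
rot [-0.6063 -0.0463  0.0378] slide now [ 17.19 -14.59  10.23] slide after [ 16.78 -18.2   -0.84] q [0.17 0.29 1.49 0.01 1.25 0.14] pos [0.532  0.21   0.3523] [0.3922 0.3803 0.2392]
```

```bash
python3 -m creep '[{"slide":[0,0,0],"angular":[-0.101,-0.0077,0.0063],"claw":-1},{"slide":[0,0,0],"angular":[-0.101,-0.0077,0.0063],"claw":-1},{"slide":[0,0,0],"angular":[-0.101,-0.0077,0.0063],"claw":-1},{"slide":[0,0,0],"angular":[-0.101,-0.0077,0.0063],"claw":-1},{"slide":[0,0,0],"angular":[-0.101,-0.0077,0.0063],"claw":-1},{"slide":[0,0,0],"angular":[-0.101,-0.0077,0.0063],"claw":-1},{"slide":[0,-2,0],"angular":[0,0,0],"claw":-1},{"slide":[0,-3,0],"angular":[0,0,0],"claw":-1},{"slide":[0,-3,0],"angular":[0,0,0],"claw":-1},{"slide":[0,0,0],"angular":[0,0,0],"claw":-1}]'
python3 -c "
from tgt import *
rep(*black(.08))"
```

```text
t: 19.1
tcp_pos: [0.4635, 0.2091, 0.2949]
tool_rot: [0.67, 0.659, 0.238, 0.246]
force: [-1.1, 0.2, -2.4]
finger_gap: 0.274
gripper_force: 70.4
rot [-0.0179  0.0044  0.0041] slide now [17.02 -9.21 -0.59] slide after [16.99 -9.27 -0.68] q [ 0.34  0.16  2.08 -0.79  0.33  1.03] pos [0.4635 0.2091 0.2949] [0.3922 0.3803 0.2392]
```

```bash
python3 -m creep '[{"slide":[2.4,-1.3,-0.1],"angular":[-0.018,0.004,0.004],"claw":-1},{"slide":[2.4,-1.3,-0.1],"angular":[0,0,0],"claw":-1},{"slide":[2.4,-1.3,-0.1],"angular":[0,0,0],"claw":-1},{"slide":[2.4,-1.3,-0.1],"angular":[0,0,0],"claw":-1},{"slide":[2.4,-1.3,-0.1],"angular":[0,0,0],"claw":-1},{"slide":[2.4,-1.3,-0.1],"angular":[0,0,0],"claw":-1},{"slide":[2.4,-1.3,-0.1],"angular":[0,0,0],"claw":-1},{"slide":[0,0,0],"angular":[0,0,0],"claw":-1},{"slide":[0,0,0],"angular":[0,0,0],"claw":-1}]'
python3 -c "
from tgt import *
rep(*black(.03))"
```

```text
t: 19.85
tcp_pos: [0.4042, 0.3751, 0.2482]
tool_rot: [0.667, 0.656, 0.249, 0.251]
force: [-0.8, 0.2, -1.5]
finger_gap: 0.271
gripper_force: 70.4
rot [ 0.0068 -0.0037  0.0001] slide now [ 0.48 -1.54  4.87] slide after [ 0.5  -1.51  4.88] q [ 0.81  0.37  1.96 -1.12  0.57  1.73] pos [0.4042 0.3751 0.2482] [0.425  0.3797 0.2015]
```

```bash
python3 -m creep '[{"slide":[0.5,-1.5,0.9],"angular":[0,0,0],"claw":-1},{"slide":[0,0,2],"angular":[0,0,0],"claw":-1},{"slide":[0,0,2],"angular":[0,0,0],"claw":-1},{"slide":[0,0,0],"angular":[0,0,0],"claw":-1},{"slide":[0,0,0],"angular":[0,0,0],"claw":-1},{"slide":[0,0,0],"angular":[0,0,0],"claw":-1}]'
python3 snap.py bl1
python3 - <<'E'
from plate import *
from tgt import *
rep(*black(0))
i,k=L("bl1"); a,_=black(0); sp=[.5243,.3761,.091]; q=proj(k,sp); print("pred spot",q)
s=manip.sense(); print("pred tip",proj(k,s["tcp_pos"]+R.from_quat(s["tool_rot"]).apply(OFF)))
x,y=q.astype(int)
print("dark",blobs(i,(0,0,0),(180,255,90),(x-22,y-22,x+22,y+22),20))
h=cv2.cvtColor(i,cv2.COLOR_BGR2HSV)
for r in range(y-16,y+24,3): print(r,' '.join('%3d'%h[r,c,2] for c in range(x-22,x+24,2)))
m=cv2.inRange(h,np.array((18,80,80)),np.array((34,255,255))); m[330:]=0
c=max(cv2.findContours(m,cv2.RETR_EXTERNAL,cv2.CHAIN_APPROX_SIMPLE)[0],key=cv2.contourArea); print(cv2.approxPolyDP(c,4,True).reshape(-1,2).tolist())
# predicted top-face corners for bar centred at x0
r=black(0)[1]; n=-r.as_matrix()[:,2]; t=np.array([r.as_matrix()[:,1]])[0]; b=r.as_matrix()[:,0]
for dx in(-.05,.05):
  for dy in(-.0275,.0275): print(dx,dy,proj(k,np.array(sp)+t*dx+b*dy).round(1))
E
```

```text
t: 20.35
tcp_pos: [0.4268, 0.3781, 0.2025]
tool_rot: [0.668, 0.654, 0.249, 0.252]
force: [0.1, -0.3, -2.2]
finger_gap: 0.27
gripper_force: 70.1
20.35 [0.4268 0.3781 0.2025] [0.6681 0.6545 0.2489 0.2516]
rot [ 0.0083 -0.0023 -0.0031] slide now [ 0.11 -0.23  2.98] slide after [ 0.12 -0.21  2.98] q [ 0.78  0.47  1.97 -1.31  0.51  1.93] pos [0.4266 0.3785 0.2027] [0.4446 0.3793 0.1789]
pred spot [319.6676867  188.70523626]
pred tip [322.93491537 197.26231814]
dark [(167, [318.9, 187.9], [312, 181, 15, 15]), (31, [320.9, 208.3], [315, 207, 14, 3])]
172 237 236 237 237 237 237 237 237 237 237 237 236 237 237 236 237 237 236 236 236 236 236 236
175 238 239 238 239 239 239 239 240 239 239 239 239 239 239 239 238 239 239 239 238 238 238 238
178 238 238 238 238 238 238 238 238 238 238 239 239 239 239 238 238 239 238 238 238 238 237 238
181 235 236 236 235 235 236 236 236 240 184 110  70  92 176 239 237 237 237 237 237 237 236 236
184 236 235 235 236 236 236 236 230  74  69  71  72  71  74  85 223 237 235 235 236 236 236 235
187 239 239 239 239 239 239 240 190  71  70  70  73  73  73  76 177 24
[... 298 characters left out ...]
238 238 238 238
199 238 238 238 238 238 239 239 239 239 207  90 100  99  99 109 132 231 238 238 238 238 238 237
202 237 238 237 237 237 237 238 238 242  96  96  98  98 100 111 130 192 240 239 238 239 238 239
205 236 236 237 236 236 237 237 238 233  87  96 100  98  98 109 128 177 240 238 238 238 238 237
208 239 239 239 239 239 239 240 244 234  77  72  61  41  53  73 103 160 246 241 238 237 236 236
211 190 192 191 192 194 189  79  25  26  39  55  60  67  64  65  56  35  25  24 151 198 198 197
[[269, 164], [273, 211], [314, 209], [320, 195], [329, 199], [332, 210], [360, 209], [359, 162]]
-0.05 -0.0275 [274.5 213.1]
-0.05 0.0275 [271.8 163.5]
0.05 -0.0275 [364.9 212.5]
0.05 0.0275 [367.2 163.1]
```

```bash
python3 - <<'E'
from plate import *
sp={"pl3":(381,48.7),"pl4":(295.9,47.3),"fork1":(479.6,199.7),"bl1":(318.9,188.1)}
K={n:L(n)[1] for n in sp}
X,e=meet([ray(K[n],sp[n]) for n in sp]); print(X.round(4),e)
X,e=meet([ray(K[n],sp[n]) for n in sp if n!="fork1"]); print(X.round(4),e)
# corners seen face-on now, with lower corners from pl3/pl4 (+y side: clean top edge)
for n,c in (("lower+y",[("pl3",(348,31)),("pl4",(268,30)),("bl1",(269,163.5))]),("upper+y",[("pl3",(423,20)),("pl4",(332,18)),("bl1",(359.5,161.5))]),("lower-y",[("pl3",(344,75)),("pl4",(268,73)),("bl1",(273,211.5))]),("upper-y",[("pl3",(415,71)),("pl4",(329,69)),("bl1",(360.5,209.5))])):
    X,e=meet([ray(K[a],p) for a,p in c]); print(n,X.round(4),e)
# where would hinge-model put things
for a in(36,38,40,42):
    r=np.radians(a); print(a,.4862+.068*np.cos(r)-.02*np.sin(r),.03+.068*np.sin(r)+.02*np.cos(r))
# side view dark/gold edge: project predicted slope edges for angles
ks=cam("side"); i=cv2.imread("pics/side0.png"); m=cv2.inRange(cv2.cvtColor(i,cv2.COLOR_BGR2HSV),np.array((20,90,100)),np.array((34,255,255)))[140:180,245:295]
c=max(cv2.findContours(m,cv2.RETR_EXTERNAL,cv2.CHAIN_APPROX_NONE)[0],key=cv2.contourArea); print((cv2.approxPolyN(cv2.convexHull(c),4,ensure_convex=True).reshape(-1,2)+[245,140]).tolist())
for a in(36,39,42):
    r=np.radians(a);t=np.array([np.cos(r),0,np.sin(r)]); S=np.array([.4862+.068*np.cos(r)-.02*np.sin(r),.3765,.03+.068*np.sin(r)+.02*np.cos(r)])
    print(a,[proj(ks,S+t*d+np.array([0,e,0])).round(1).tolist() for d in(-.055,.045) for e in(-.0275,.0275)])
E
```

```text
[0.5235 0.3767 0.0906] [np.float64(0.9), np.float64(0.6), np.float64(1.4), np.float64(0.2)]
[0.5243 0.3765 0.0898] [np.float64(0.2), np.float64(0.2), np.float64(0.1)]
lower+y [0.4861 0.4042 0.0546] [np.float64(0.1), np.float64(0.2), np.float64(0.3)]
upper+y [0.5666 0.4046 0.1119] [np.float64(1.1), np.float64(1.5), np.float64(2.6)]
lower-y [0.4851 0.3492 0.0542] [np.float64(1.8), np.float64(0.2), np.float64(1.7)]
upper-y [0.5649 0.3481 0.1139] [np.float64(1.0), np.float64(0.7), np.float64(0.4)]
36 0.5294574505716471 0.08614973704338713
38 0.527471501738744 0.08762519539427921
40 0.5254352699383598 0.08903044632106423
42 0.5233512360052857 0.09036377774195026
[[279, 152], [260, 171], [252, 167], [272, 143]]
36 [[260.0, 171.1], [254.8, 164.6], [279.9, 151.4], [274.2, 145.3]]
39 [[259.7, 171.2], [254.5, 164.7], [278.7, 150.7], [273.0, 144.6]]
42 [[259.3, 171.4], [254.2, 164.8], [277.4, 150.0], [271.7, 143.9]]
```

```bash
sed -i 's/a=41\./a=40.5/; s/sp=(.5243,.3761,.0910)/sp=(.5243,.3765,.0898)/' tgt.py; python3 -c "
from tgt import *
rep(*black(0))"
```

```text
rot [ 0.017  -0.0023 -0.0031] slide now [ 0.15 -0.21  3.07] slide after [ 0.16 -0.16  3.07] q [ 0.78  0.47  1.97 -1.31  0.51  1.93] pos [0.4266 0.3785 0.2027] [0.4454 0.3797 0.1784]
```

Joint 4 nears its end (-1.43) here, so I take a slightly smaller lean (38.5°), still within a couple of degrees of square, and advance stepwise.

```bash
sed -i 's/a=40.5/a=38.5/' tgt.py; python3 -c "
from tgt import *
rep(*black(.01))"
```

```text
rot [ 0.0519 -0.0024 -0.0031] slide now [0.15 0.26 2.07] slide after [0.16 0.36 2.06] q [ 0.78  0.47  1.97 -1.31  0.51  1.93] pos [0.4266 0.3785 0.2027] [0.4423 0.3798 0.1889]
```

```bash
python3 -m creep '[{"slide":[0,0,0],"angular":[0.052,-0.0024,-0.003],"claw":-1},{"slide":[0.16,0.36,0.7],"angular":[0,0,0],"claw":-1},{"slide":[0,0,0.7],"angular":[0,0,0],"claw":-1},{"slide":[0,0,0.65],"angular":[0,0,0],"claw":-1},{"slide":[0,0,0],"angular":[0,0,0],"claw":-1},{"slide":[0,0,0],"angular":[0,0,0],"claw":-1}]'
python3 snap.py bl2
python3 - <<'E'
from plate import *
from tgt import *
rep(*black(0)); i,k=L("bl2")
print("spot pred",proj(k,[.5243,.3765,.0898])); s=manip.sense(); print("pred tip",proj(k,s["tcp_pos"]+R.from_quat(s["tool_rot"]).apply(OFF)))
h=cv2.cvtColor(i,cv2.COLOR_BGR2HSV)
for r in range(178,208,2): print(r,' '.join('%3d'%h[r,c,2] for c in range(306,338,2)))
print([manip.sense()["force"].round(2).tolist() for _ in range(3)])
E
```

```text
t: 20.9
tcp_pos: [0.442, 0.3799, 0.1869]
tool_rot: [0.673, 0.662, 0.23, 0.235]
force: [-0.8, 0.1, -1.7]
finger_gap: 0.275
gripper_force: 70.3
20.9 [0.442  0.3799 0.1869] [0.6732 0.6623 0.2298 0.2353]
rot [-0.0015  0.001   0.002 ] slide now [-0.03  0.14  0.89] slide after [-0.03  0.14  0.89] q [ 0.74  0.5   1.94 -1.2   0.48  1.79] pos [0.4419 0.3801 0.1872] [0.4486 0.3797 0.1811]
spot pred [324.35573552 195.18542551]
pred tip [322.83864305 197.54246031]
178 240 241 240 240 240 240 240 240 240 241 241 241 241 240 240 241
180 240 240 239 239 240 239 240 239 239 239 239 239 238 238 238 238
182 242 243 243 243 243 244 244 244 243 243 244 244 244 244 244 244
184 241 242 241 242 242 242 242 242 242 243 243 242 242 242 242 242
186 240 240 240 240 239 240 241 243 240 211 228 246 241 241 240 240
188 238 238 238 238 239 240 234 170  69  70  71 124 221 241 240 240
190 238 238 238 238 238 237 102  67  71  71  72  71  70 227 239 238
192 241 241 241 241 242 204  66  70  69  72  74  72  73 126 245 240
194 243 243 242 243 246 123  68 101 114  91  69  73  72  69 249 243
196 240 239 239 240 244 137  92 109 109 138  89  70  71  71 243 243
198 238 240 240 240 243 161  98 101 103 101 121  86  72  91 245 241
200 239 240 240 239 228  91  99 103 102 102 120 143  63 208 240 239
202 240 240 240 241 223  94 100 101 101 104 119 141 205 245 242 242
204 244 245 244 245 207  96 101 100 103 104 118 134 228 243 243 243
206 242 242 242 244 198  95 103 106 104 104 118 134 228 243 242 242
[[0.43, 0.54, -2.26], [0.43, 0.54, -2.26], [0.43, 0.54, -2.26]]
```

Joint 4 now has room, so I go back to a 40° lean.

```bash
sed -i 's/a=38.5/a=40.0/' tgt.py; python3 -c "
from tgt import *
rep(*black(0.0))"
```

```text
rot [-0.0277  0.001   0.002 ] slide now [-0.03 -0.17  0.9 ] slide after [-0.03 -0.19  0.9 ] q [ 0.74  0.5   1.94 -1.2   0.48  1.79] pos [0.4419 0.3801 0.1872] [0.4462 0.3797 0.179 ]
```

```bash
python3 -m creep '[{"slide":[0,-0.13,0],"angular":[-0.0277,0.001,0.002],"claw":-1},{"slide":[0,0,0.5],"angular":[0,0,0],"claw":-1},{"slide":[0,0,0.5],"angular":[0,0,0],"claw":-1},{"slide":[0,0,0.45],"angular":[0,0,0],"claw":-1},{"slide":[0,0,0],"angular":[0,0,0],"claw":-1},{"slide":[0,0,0],"angular":[0,0,0],"claw":-1}]'
python3 snap.py bl3
python3 - <<'E'
from plate import *
from tgt import *
rep(*black(0)); i,k=L("bl3")
r=R.from_quat(manip.sense()["tool_rot"])
print("spot pred",proj(k,[.5243,.3765,.0898])); s=manip.sense(); print("axial force",(s["force"]+[0,0,1.8])@-r.as_matrix()[:,2])
h=cv2.cvtColor(i,cv2.COLOR_BGR2HSV)
for r in range(184,208,2): print(r,' '.join('%3d'%h[r,c,2] for c in range(306,340,2)))
E
```

```text
t: 21.45
tcp_pos: [0.4504, 0.3803, 0.1754]
tool_rot: [0.671, 0.658, 0.24, 0.243]
force: [-2.5, 0.8, -1.0]
finger_gap: 0.274
gripper_force: 70.8
21.45 [0.4504 0.3803 0.1754] [0.6706 0.6584 0.2399 0.2434]
rot [-0.0003 -0.0011 -0.0009] slide now [-0.07 -0.09 -0.53] slide after [-0.07 -0.09 -0.53] q [ 0.73  0.53  1.95 -1.34  0.47  1.93] pos [0.4503 0.3803 0.1756] [0.4462 0.3797 0.179 ]
spot pred [321.9516877  200.04042471]
axial force 2.4126763824036233
184 238 238 238 238 238 238 238 237 238 237 237 237 237 237 237 237 236
186 242 242 242 243 243 242 243 243 243 243 243 243 243 243 243 243 243
188 241 241 241 241 242 242 242 242 242 242 242 242 242 242 242 242 241
190 239 239 240 240 240 241 242 245 247 246 242 240 241 240 240 240 240
192 238 239 239 239 241 235 164 113  65  86 174 234 241 240 241 240 240
194 236 235 236 237 231 101  71  68  72  72  71 112 231 237 237 237 237
196 239 240 240 244 144  66  87  96 103  96  74  70 157 243 239 239 239
198 241 241 241 236  66  86 100 100 103 105 124  87  72 247 241 240 241
200 242 242 242 229  71  98 100 100 101 104 122 140  67 238 243 243 242
202 240 239 240 232  79  96 101 102 101 104 122 147  90 246 239 239 240
204 238 238 237 241 137  94 103 101 101 106 118 142 175 240 239 238 237
206 239 240 240 243 162  96 102 104 102 105 120 138 223 240 240 240 240
```

The probe is pressed centrally on the black spot, about 2.4 N axial. I hold a little more, back off along the axis, and head for the fork.

```bash
python3 -m creep '[{"slide":[0,0,0],"angular":[0,0,0],"claw":-1},{"slide":[0,0,0],"angular":[0,0,0],"claw":-1},{"slide":[0,0,-2],"angular":[0,0,0],"claw":-1},{"slide":[0,0,-4],"angular":[0,0,0],"claw":-1},{"slide":[0,0,-4],"angular":[0,0,0],"claw":-1},{"slide":[0,0,-4],"angular":[0,0,0],"claw":-1},{"slide":[0,0,-4],"angular":[0,0,0],"claw":-1},{"slide":[0,0,0],"angular":[0,0,0],"claw":-1}]' | head -3
python3 - <<'E'
from tgt import *
G=R.from_quat([-.2836,.9589,0,0]); s=manip.sense(); r=R.from_quat(s["tool_rot"])
print("upright first:"); _,u=pose([0,0,0],[0,0,1],0,0); rep(np.array([.591,.1112,.30]),u); print("then",(u.inv()*G).as_rotvec())
E
```

```text
t: 22.17
tcp_pos: [0.3331, 0.384, 0.3202]
tool_rot: [0.67, 0.657, 0.246, 0.243]
upright first:
rot [ 0.7053 -0.004  -0.0177] slide now [-26.91  18.81  18.32] slide after [-27.28  25.79   2.02] q [ 0.95  0.21  1.92 -0.87  0.76  1.53] pos [0.3331 0.384  0.3202] [0.591  0.1112 0.3   ]
then [ 0.          0.         -2.14591287]
```

```bash
python3 -m creep '[{"slide":[0,0,0],"angular":[0.1175,-0.0007,-0.003],"claw":-1},{"slide":[0,0,0],"angular":[0.1175,-0.0007,-0.003],"claw":-1},{"slide":[0,0,0],"angular":[0.1175,-0.0007,-0.003],"claw":-1},{"slide":[0,0,0],"angular":[0.1175,-0.0007,-0.003],"claw":-1},{"slide":[0,0,0],"angular":[0.1175,-0.0007,-0.003],"claw":-1},{"slide":[0,0,0],"angular":[0.1175,-0.0007,-0.003],"claw":-1},{"slide":[0,0,0],"angular":[0,0,-0.11],"claw":-1},{"slide":[0,0,0],"angular":[0,0,-0.12],"claw":-1},{"slide":[0,0,0],"angular":[0,0,-0.12],"claw":-1},{"slide":[0,0,0],"angular":[0,0,-0.12],"claw":-1}]' | head -3
python3 -m creep '[{"slide":[0,0,0],"angular":[0,0,-0.12],"claw":-1},{"slide":[0,0,0],"angular":[0,0,-0.12],"claw":-1},{"slide":[0,0,0],"angular":[0,0,-0.12],"claw":-1},{"slide":[0,0,0],"angular":[0,0,-0.12],"claw":-1},{"slide":[0,0,0],"angular":[0,0,-0.12],"claw":-1},{"slide":[0,0,0],"angular":[0,0,-0.12],"claw":-1},{"slide":[0,0,0],"angular":[0,0,-0.12],"claw":-1},{"slide":[0,0,0],"angular":[0,0,-0.12],"claw":-1},{"slide":[0,0,0],"angular":[0,0,-0.12],"claw":-1},{"slide":[0,0,0],"angular":[0,0,-0.12],"claw":-1}]' | head -3
python3 - <<'E'
from tgt import *
rep(np.array([.591,.1112,.30]),R.from_quat([-.2836,.9589,0,0]))
E
```

```text
t: 23.0
tcp_pos: [0.3362, 0.3798, 0.3127]
tool_rot: [0.525, 0.851, 0.003, 0.019]
t: 23.83
tcp_pos: [0.3358, 0.38, 0.3128]
tool_rot: [-0.048, 0.999, -0.009, 0.017]
rot [-0.0266  0.0289 -0.4789] slide now [-22.75 -29.16   2.61] slide after [ -6.79 -36.43   1.28] q [ 0.65  0.27  1.62 -0.04  1.23 -1.01] pos [0.3358 0.38   0.3128] [0.591  0.1112 0.3   ]
```

```bash
python3 -m creep '[{"slide":[0,0,0],"angular":[-0.0066,0.0072,-0.1197],"claw":-1},{"slide":[0,0,0],"angular":[-0.0066,0.0072,-0.1197],"claw":-1},{"slide":[0,0,0],"angular":[-0.0066,0.0072,-0.1197],"claw":-1},{"slide":[0,0,0],"angular":[-0.0066,0.0072,-0.1197],"claw":-1},{"slide":[-0.7,-3.6,0.1],"angular":[0,0,0],"claw":-1},{"slide":[-0.7,-3.6,0.1],"angular":[0,0,0],"claw":-1},{"slide":[-0.7,-3.6,0.1],"angular":[0,0,0],"claw":-1},{"slide":[-0.7,-3.6,0.1],"angular":[0,0,0],"claw":-1},{"slide":[-0.7,-3.6,0.1],"angular":[0,0,0],"claw":-1},{"slide":[-0.7,-3.6,0.1],"angular":[0,0,0],"claw":-1}]' | head -3
python3 -m creep '[{"slide":[-0.7,-3.6,0.1],"angular":[0,0,0],"claw":-1},{"slide":[-0.7,-3.6,0.1],"angular":[0,0,0],"claw":-1},{"slide":[-0.7,-3.6,0.1],"angular":[0,0,0],"claw":-1},{"slide":[-0.5,-3.6,0.1],"angular":[0,0,0],"claw":-1},{"slide":[0,0,0],"angular":[0,0,0],"claw":-1},{"slide":[0,0,0],"angular":[0,0,0],"claw":-1},{"slide":[0,0,0],"angular":[0,0,0],"claw":-1}]' | head -3
python3 - <<'E'
from tgt import *
rep(np.array([.591,.1112,.152]),R.from_quat([-.2836,.9589,0,0]))
s=manip.sense(); a=R.from_quat(s["tool_rot"]).as_matrix()[:,2]; print(a)
E
```

```text
t: 24.67
tcp_pos: [0.4884, 0.2192, 0.3066]
tool_rot: [-0.281, 0.96, 0.0, -0.0]
t: 25.25
tcp_pos: [0.5862, 0.1137, 0.3019]
tool_rot: [-0.28, 0.96, 0.001, -0.001]
rot [ 0.0028 -0.0007 -0.0066] slide now [-0.28 -0.51 14.99] slide after [-0.26 -0.47 14.99] q [ 0.    0.42  1.42  0.    1.31 -2.14] pos [0.5862 0.1137 0.3019] [0.591  0.1112 0.152 ]
[-0.00210104  0.00195684 -0.99999588]
```

```bash
python3 -m creep '[{"slide":[-0.26,-0.48,0],"angular":[0.001,0,-0.006],"claw":-1},{"slide":[0,0,2],"angular":[0,0,0],"claw":-1},{"slide":[0,0,2],"angular":[0,0,0],"claw":-1},{"slide":[0,0,0],"angular":[0,0,0],"claw":-1},{"slide":[0,0,0],"angular":[0,0,0],"claw":-1}]'
python3 snap.py f3
python3 - <<'E'
from m import *
from tgt import *
rep(np.array([.591,.1112,.152]),R.from_quat([-.2836,.9589,0,0]))
i,k=L("f3"); x,y=proj(k,[.585,.111,.125]).astype(int); print(x,y)
print("brass",[(b) for b in blobs(i,(18,90,90),(32,255,255),(x-70,y-70,x+70,y+60),40)])
for f in (-1,1):
    c,s=np.cos(.176),np.sin(.176); seat=np.array([.591,.1124,.125])
    e=[seat+np.array([c*a-s*f*b,s*a+c*f*b,0]) for a in(-.026,.0) for b in(.011,.025)]; print(f,[proj(k,p).round(1).tolist() for p in e])
h=cv2.cvtColor(i,cv2.COLOR_BGR2HSV)
for r in range(y-40,y+20,5): print(r,' '.join('%d/%d'%(h[r,c,0],h[r,c,2]) for c in range(x-33,x+34,3)))
E
```

```text
t: 25.67
tcp_pos: [0.5904, 0.1127, 0.262]
tool_rot: [-0.285, 0.959, 0.001, -0.001]
force: [0.7, 0.0, -2.2]
finger_gap: 0.271
gripper_force: 70.3
25.6667 [0.5904 0.1127 0.262 ] [-2.848e-01  9.586e-01  9.000e-04 -8.000e-04]
rot [0.0005 0.0017 0.0022] slide now [ 0.13 -0.09 11.12] slide after [ 0.11 -0.09 11.12] q [ 0.    0.46  1.46  0.    1.22 -2.15] pos [0.5915 0.1125 0.2632] [0.591  0.1112 0.152 ]
322 184
brass [(877, [302.1, 189.5], [284, 159, 37, 62]), (500, [339.2, 191.3], [329, 173, 24, 39])]
-1 [[320.9, 163.3], [308.1, 157.8], [311.1, 186.3], [298.5, 181.1]]
1 [[340.8, 171.7], [353.2, 176.9], [330.6, 194.3], [342.8, 199.3]]
144 13/144 11/147 12/147 115/127 114/134 116/131 116/132 114/136 116/135 114/133 114/130 114/129 114/129 114/127 111/127 113/130 114/129 0/113 12/149 12/155 12/152 12/155 12/159
149 12/146 11/142 7/123 113/132 120/129 114/133 113/135 116/136 116/133 116/130 116/129 115/130 114/129 114/130 114/130 114/130 114/131 118/131 114/133 116/131 112/126 7/119 12/154
154 12/139 11/138 113/131 113/131 114/132 115/131 114/133 116/134 118/131 113/134 114/131 116/128 113/13
[... 965 characters left out ...]
245 23/214 11/142
184 116/132 116/135 115/134 24/240 24/243 24/244 24/243 24/247 113/128 116/132 114/135 116/135 114/130 116/134 114/132 163/113 23/243 24/244 24/242 24/243 24/240 11/151 11/154
189 114/132 113/135 23/193 24/242 24/244 24/243 24/244 20/185 111/133 118/134 114/134 116/132 113/136 113/132 116/133 24/244 24/243 24/243 24/243 24/247 11/149 11/144 12/144
194 115/138 6/108 24/242 23/244 24/244 24/244 23/233 14/157 8/145 115/135 138/127 19/159 120/129 116/135 23/220 24/242 24/244 24/243 24/247 12/153 12/149 12/147 12/152
199 12/145 24/243 24/242 24/243 24/243 24/249 13/147 14/158 14/157 23/127 13/144 15/144 17/143 19/158 24/243 24/244 24/243 24/244 17/177 12/155 12/160 12/155 12/152
```

The fork sits where measured and the remaining lateral error is about 1 mm in each axis. Lowering in.

```bash
python3 -m creep '[{"slide":[0.1,-0.1,0],"angular":[0,0,0],"claw":-1},{"slide":[0,0,2],"angular":[0,0,0],"claw":-1},{"slide":[0,0,2],"angular":[0,0,0],"claw":-1},{"slide":[0,0,2],"angular":[0,0,0],"claw":-1},{"slide":[0,0,2],"angular":[0,0,0],"claw":-1},{"slide":[0,0,1],"angular":[0,0,0],"claw":-1},{"slide":[0,0,0],"angular":[0,0,0],"claw":-1},{"slide":[0,0,0],"angular":[0,0,0],"claw":-1}]'
python3 - <<'E'
from tgt import *
rep(np.array([.591,.1112,.152]),R.from_quat([-.2836,.9589,0,0]))
E
```

```text
t: 26.38
tcp_pos: [0.592, 0.1106, 0.1735]
tool_rot: [-0.284, 0.959, 0.0, 0.001]
force: [-0.2, -0.5, -2.0]
finger_gap: 0.275
gripper_force: 70.6
rot [0.     0.0025 0.0009] slide now [0.06 0.1  2.15] slide after [0.05 0.1  2.15] q [-0.    0.57  1.55  0.    1.02 -2.15] pos [0.592  0.1106 0.1735] [0.591  0.1112 0.152 ]
```

```bash
python3 -m creep '[{"slide":[0.05,0.1,1],"angular":[0,0,0],"claw":-1},{"slide":[0,0,0.8],"angular":[0,0,0],"claw":-1},{"slide":[0,0,0.3],"angular":[0,0,0],"claw":-1},{"slide":[0,0,0],"angular":[0,0,0],"claw":-1},{"slide":[0,0,0],"angular":[0,0,0],"claw":-1},{"slide":[0,0,0],"angular":[0,0,0],"claw":-1}]'
python3 - <<'E'
from tgt import *
rep(np.array([.591,.1112,.152]),R.from_quat([-.2836,.9589,0,0]))
E
```

```text
t: 26.88
tcp_pos: [0.5906, 0.1112, 0.1518]
tool_rot: [-0.284, 0.959, 0.0, 0.001]
force: [0.3, -0.5, -2.4]
finger_gap: 0.271
gripper_force: 70.5
rot [0.0005 0.0019 0.0008] slide now [-0.04 -0.02 -0.02] slide after [-0.04 -0.02 -0.02] q [-0.    0.59  1.57  0.    0.98 -2.15] pos [0.5906 0.1112 0.1518] [0.591  0.1112 0.152 ]
```

```bash
python3 -m creep '[{"slide":[0,0,0.1],"angular":[0,0,0],"claw":-1},{"slide":[0,0,0],"angular":[0,0,0],"claw":-1},{"slide":[0,0,0],"angular":[0,0,0],"claw":-1}]'|sed -n 2,4p
python3 -m creep '[{"slide":[0,0,0.05],"angular":[0,0,0],"claw":-1},{"slide":[0,0,0],"angular":[0,0,0],"claw":-1},{"slide":[0,0,0],"angular":[0,0,0],"claw":-1}]'|sed -n 2,4p
```

```text
tcp_pos: [0.5906, 0.1112, 0.1516]
tool_rot: [-0.284, 0.959, 0.0, 0.001]
force: [-1.3, 0.0, 5.1]
tcp_pos: [0.5907, 0.1112, 0.1516]
tool_rot: [-0.284, 0.959, 0.0, 0.001]
force: [-2.6, 0.5, 7.6]
```

The collar is resting on the prongs. I open, check, and lift away.

```bash
python3 -m creep '[{"slide":[0,0,-0.1],"angular":[0,0,0],"claw":-1},{"slide":[0,0,0],"angular":[0,0,0],"claw":-0.2},{"slide":[0,0,0],"angular":[0,0,0],"claw":0.2},{"slide":[0,0,0],"angular":[0,0,0],"claw":0.6},{"slide":[0,0,0],"angular":[0,0,0],"claw":1},{"slide":[0,0,0],"angular":[0,0,0],"claw":1},{"slide":[0,0,0],"angular":[0,0,0],"claw":1},{"slide":[0,0,0],"angular":[0,0,0],"claw":1},{"slide":[0,0,0],"angular":[0,0,0],"claw":1}]'
python3 -m creep '[{"slide":[0,0,-1],"angular":[0,0,0],"claw":1},{"slide":[0,0,-2],"angular":[0,0,0],"claw":1},{"slide":[0,0,-3],"angular":[0,0,0],"claw":1},{"slide":[0,0,-3],"angular":[0,0,0],"claw":1},{"slide":[0,0,-3],"angular":[0,0,0],"claw":1},{"slide":[0,0,-3],"angular":[0,0,0],"claw":1},{"slide":[3,0,-3],"angular":[0,0,0],"claw":1},{"slide":[4,0,0],"angular":[0,0,0],"claw":1},{"slide":[4,0,0],"angular":[0,0,0],"claw":1},{"slide":[0,0,0],"angular":[0,0,0],"claw":1}]'
python3 -m creep '[{"slide":[0,0,0],"angular":[0,0,0],"claw":1},{"slide":[0,0,0],"angular":[0,0,0],"claw":1}]'|head -1
python3 snap.py end
python3 - <<'E'
from m import *
i,k=L("end"); x,y=proj(k,[.591,.112,.201]).astype(int); print(x,y)
h=cv2.cvtColor(i,cv2.COLOR_BGR2HSV); m=cv2.inRange(h,np.array((100,120,190)),np.array((120,255,255))); z=np.zeros_like(m); z[max(y-40,0):y+40,max(x-40,0):x+40]=m[max(y-40,0):y+40,max(x-40,0):x+40]
c=max(cv2.findContours(z,cv2.RETR_EXTERNAL,cv2.CHAIN_APPROX_NONE)[0],key=cv2.contourArea); q=cv2.approxPolyN(cv2.convexHull(c),4,ensure_convex=True).reshape(-1,2).astype(float)
X=np.array([onz(k,p,.201) for p in q]); e=np.diff(np.vstack([X,X[:1]]),axis=0); print("handle top",X.mean(0).round(4),np.linalg.norm(e,axis=1).round(4))
a=viewer.snapshot("side"); b=blobs(a,(105,120,30),(120,255,255),(300,145,330,185)); b0=blobs(cv2.imread("pics/side0.png"),(105,120,30),(120,255,255),(300,145,330,185)); print("side blue",b[:1],b0[:1])
d=cv2.absdiff(a,cv2.imread("pics/side0.png")).max(2)[:, 200:]; n,l,st,cc=cv2.connectedComponentsWithStats((d>60).astype(np.uint8)); print("changed side",[(st[j].tolist()) for j in range(1,n) if st[j,4]>12])
t=viewer.snapshot("top"); d=cv2.absdiff(t,cv2.imread("pics/top0.png")).max(2); n,l,st,cc=cv2.connectedComponentsWithStats((d>60).astype(np.uint8)); print("changed top",[(st[j].tolist()) for j in range(1,n) if st[j,4]>12])
E
```

```text
t: 28.13
tcp_pos: [0.5905, 0.1112, 0.1512]
tool_rot: [-0.284, 0.959, 0.001, 0.001]
force: [-0.3, 0.5, -0.6]
finger_gap: 1.004
gripper_force: 0.0
t: 28.97
tcp_pos: [0.4908, 0.0498, 0.3306]
tool_rot: [-0.283, 0.959, 0.001, -0.003]
force: [-0.4, 0.1, -1.1]
finger_gap: 1.003
gripper_force: 0.0
t: 29.13
29.1333 [0.4991 0.0512 0.3316] [-2.837e-01  9.589e-01  2.000e-04  2.000e-03]
322 284
handle top [0.5916 0.1112 0.201 ] [0.0224 0.0207 0.0225 0.0236]
side blue [(200, [314.9, 164.5], [310, 153, 10, 24])] [(193, [314.7, 164.6], [310, 153, 10, 24])]
changed side [[0, 0, 118, 126, 5286]]
changed top [[179, 129, 145, 240, 11075], [281, 185, 18, 7, 41], [236, 255, 13, 1, 13], [277, 282, 29, 118, 709], [0, 305, 101, 95, 4570], [255, 318, 10, 4, 14], [188, 340, 86, 60, 2930], [314, 360, 51, 40, 846], [126, 382, 51, 18, 424], [360, 386, 12, 8, 76]]
```

```bash
python3 -c "
from station import ticket
print(ticket.sign_off())"
```

```text
the job is handed in; nothing more can be done
None
```

The job is handed in: the probe pressed the stud, the red spot and the black spot in that order (on the gold bar leaned 40°, bar measured at about 41°), and it hangs upright back in its fork, released, with no bystander moved in the side view, at about 29 s.

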